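# Restock the wrapping-paper dispenser on the bakery counter

### The arm

A 6-joint arm with a two-finger parallel gripper is mounted at the origin on a cart in front of the work surface, level with it; the furniture and walls round the work are solid. World frame = base frame: x ahead of the robot, y to its left, z up, the work surface at z = 0. Lengths are in mm, angles in degrees, forces in N, time in s.
With the tool pointing down it reaches from about 300 to 850 mm from the base axis. Payload 4.2 kg.
Tool frame: the origin (TCP) lies on the centre line of the jaws, within the pads' length; the fingertips stand 11 mm ahead of it and the grasp point (between the pads) lies 8 mm behind it; z points along the fingers, y is the line along which they close (so a half turn about z gives the same grasp; the last joint's range is limited). The gripper opens to 91 mm and grips with 3 to 60 N. Pads are 32 mm wide; open, the fingers measure 118 mm over their backs; the gripper's body (76 mm by 178 mm) begins 60 mm behind the grasp point.
Start: joints at [62.51, 18.312, 89.639, -0, 72.044, -1.146], TCP at [255.171, 515.296, 224.976] pointing down, gripper open.
Joint ranges: [-177.97, 177.97], [-48.28, 115.42], [12.27, 149.76], [-77.06, 257.06], [2.81, 150.46], [-146.56, 146.56]. Speed limits (degrees/s): [147.25, 147.25, 180, 180, 180, 180].

### API

Orientations are given as [roll, pitch, yaw] about the fixed x, y, z axes, in that order (R = Rz(yaw) Ry(pitch) Rx(roll)).
In Python, from workcell import env, grab_frame, camera_model, models gives the robot as it stands.
- The arm moves only by the shell command python3 -m crank 'ROWS' [FORCE]. ROWS is text: rows parted by semicolons, each of 7 numbers parted by spaces: the closure, from -1 (fully open) to 1 (shut), so that 0 is half open, then the shift along the tool's x, y, z in mm, then the turn, a rotation vector about the tool's x, y, z in degrees. A call has 1 to 10 rows; each row shifts and turns the commanded pose from where the row before left it, along the tool's axes as they then stand; what a row does not reach is not made up. A row lasts 1/8 s, in which the tool goes at most 62.5 mm and 10.7 degrees, less where a joint would pass 70% of its speed; a pose out of reach is approached as far as the arm can. A call is refused whole if a number of a shift passes 62.5 or a number of a turn 10.7, either way. A call with a gripper value outside its range is refused whole. The fingers move at their own pace and stop on an object; FORCE is the grip in N (left out, the last holds). Time passes only in rows, so rows that do not move let the fingers close. It gives the time, the measured TCP pose, the force, the opening and the grip force at its end, in the units of the state.
- env.state(): the state, without advancing time (a new reading comes with each control period).
- grab_frame(name): name is "side" or "top" or "wrist"; returns the picture (420x560x3 uint8, blue, green, red); there is no depth.
- camera_model(name): a dict with "K" (3x3 intrinsics, pixels), "R" (3x3) and "t" (3): a world point X has camera coordinates R X + t; the wrist camera has in their place "mount" (4x4, takes a point from camera to tool coordinates, whose origin is the TCP and whose axes are the flange's). Camera axes: x right, y down, z forward; pixel columns grow to the right and rows downward; lengths in mm; the calibration is good to about 2 mm. The wrist camera is an equidistant fisheye: a pixel r from the principal point sees the ray r / f radians off the axis. A picture is of the moment at which its call begins: read the wrist's pose just before it. camera_model takes no time and is no camera call.
- env.job_done(): hands the job in; it is judged then, once.
Trained networks look in the newest picture that a camera, given by its name, has taken for a name from the list of things; names that differ only in an ending like _2 or _b are one class to them, and where a whole thing is asked for, a point or a joint stands for the part that bears it (a point fixed in the world has none). Each returns a list of dicts, best first, with "p" (0 to 1); they miss things now and then, are a little off and sometimes report something else, mostly with a low value. They report only what shows in the picture. A call takes as long as a camera call.
- models.search_frame(name, camera): "point" ([x, y, z] in mm, in world coordinates, good to about 4 mm: the middle of the surface that is visible of it).
The state is a dict: "time_s": time; "qpos": joint angles; "qvel": joint speeds; "effort": joint torques, N m; "ee_pos": TCP position; "ee_rot": TCP orientation; "force": force on the tool from outside, world axes, zero at the start; "torque": the same for the moment, N m; "gripper_width": finger opening in mm; "gripper_force": force on a finger pad.
Only numpy, scipy, OpenCV 4.12 (cv2) and the standard library are available. Lean on these libraries where they do the work, as an engineer would, in place of code of your own. Each camera call takes 0.05 s, during which the arm holds its last target. There are 200 camera calls.

### The job

Restock the paper dispenser: lift its hinged tear bar right back until it stays up, move every spent spindle (bare cardboard core) from the bays into a notch of the wooden spindle tray, and lay every fresh paper roll in a bay of its own, with both spindle ends settled at the bottom of the V saddles. Then bring the tear bar fully down again over the rolls, and leave the other things on the counter where they are.

Things in the scene. Friction and masses are not known exactly. Their poses are not given: they have to be found in the camera images.
- dispenser: Fixed low steel three-bay dispenser, 136 mm deep (x, to the back), 366 mm wide (y, to the left, along the spindles), base plate top at 8 mm. Origin: near the middle of the underside. Each bay has two V saddles (90 degrees, open upwards, 10 mm thick, 44 mm either side of the bay's middle, tops 54 mm above the worktop); the 78 mm between them is clear for fingers. Bay pitch 112 mm.
- bay_0 (a point): Left bay: the point where the centre of a seated spindle lies (42 mm above the worktop). Axes as the dispenser.
- bay_1 (a point): Middle bay: the same point.
- bay_2 (a point): Right bay: the same point.
- tear_bar (a joint): Hinged tear bar: 0 fully down across the top front of all bays (blocks them from above), growing as its front swings up and back to a stop at 1.6 rad. Past about 1.3 it leans back to the stop by its own weight; let go before 1.2 it falls down (0.35 kg, little friction, about 3 N at the handle to lift). Up, it stands 200 mm above the worktop, behind the bays.
- bar_handle (a point): Middle of the tear bar's handle: a round black grip, 13 mm diameter, along the dispenser's y, free for 60 mm; 45 mm in front of the tear bar when down (84 mm above the worktop), above it when up. Moves on an arc of 134 mm radius round the hinge line. A pinch across it can keep pointing down all the way: the round grip turns between the fingers.
- basket_tier: Tall two-tier wicker bread basket of the display, fixed, about 260 mm across and 400 mm high, close behind the dispenser's left end (origin: middle of its underside): a neighbour to steer clear of, so pass in front of it when crossing from side to side.
- bar_hinge (a point): Middle of the tear bar's hinge line at the back of the dispenser (48 mm above the worktop); the line runs along the dispenser's y.
- spindle_tray: Fixed wooden tray, 192 x 122 mm, with two notched rails 47 mm high (12 mm thick, 79 mm clear between them, floor there at 6 mm). Spindles lie across both rails, along the tray's y. Origin: middle of the underside. Three V notches (90 degrees) in each rail, 64 mm apart along the tray's x.
- notch_0 (a point): Where the centre of a spindle lies when it is settled in the tray's near (-x) pair of V notches, 40 mm above the worktop. Axes as the tray.
- notch_1 (a point): The same for the middle pair of notches.
- notch_2 (a point): The same for the far (+x) pair of notches.
- roll_0: Fresh roll of white paper on a black spindle, lying on its side on the worktop at the start: paper 48 mm diameter, 62 mm long; spindle stubs of 14 mm diameter stick out at both ends, 104 mm overall; hexagonal end caps, 50 mm across flats, 4 mm thick, keep it from rolling (axis 25 mm up). 0.14 kg. Origin: centre; y along the spindle, either way round will do. May be absent.
- roll_1: Fresh roll of white paper on a black spindle, lying on its side on the worktop at the start: paper 48 mm diameter, 62 mm long; spindle stubs of 14 mm diameter stick out at both ends, 104 mm overall; hexagonal end caps, 50 mm across flats, 4 mm thick, keep it from rolling (axis 25 mm up). 0.14 kg. Origin: centre; y along the spindle, either way round will do. May be absent.
- roll_2: Fresh roll of white paper on a black spindle, lying on its side on the worktop at the start: paper 48 mm diameter, 62 mm long; spindle stubs of 14 mm diameter stick out at both ends, 104 mm overall; hexagonal end caps, 50 mm across flats, 4 mm thick, keep it from rolling (axis 25 mm up). 0.14 kg. Origin: centre; y along the spindle, either way round will do. May be absent.
- core_0: Spent spindle: the same black spindle (stubs 14 mm diameter, 104 mm overall, hexagonal caps 50 mm across flats) with only the bare cardboard core left, 28 mm diameter and 62 mm long. Starts seated in a bay. Origin: centre; y runs along the spindle (either way round will do). 0.05 kg. May be absent.
- core_1: Spent spindle: the same black spindle (stubs 14 mm diameter, 104 mm overall, hexagonal caps 50 mm across flats) with only the bare cardboard core left, 28 mm diameter and 62 mm long. Starts seated in a bay. Origin: centre; y runs along the spindle (either way round will do). 0.05 kg. May be absent.
- core_2: Spent spindle: the same black spindle (stubs 14 mm diameter, 104 mm overall, hexagonal caps 50 mm across flats) with only the bare cardboard core left, 28 mm diameter and 62 mm long. Starts seated in a bay. Origin: centre; y runs along the spindle (either way round will do). 0.05 kg. May be absent.
- order_pad: Order pad, 130 x 85 x 16 mm, right of the tray; a bystander.
- tape_roll: Roll of tape lying flat, 76 mm diameter, 18 mm high; a bystander.
- sugar_shaker: Pale sugar shaker, 67 mm diameter, 114 mm tall, at the far left; a bystander.

How it is judged:
By the outcome, as a careful person would: the job done as asked, in the order asked, and still so for the second after the job is handed in, with the robot touching nothing.
Of roll_0, roll_1, roll_2 only 2 to 3 are there at a start; the rules pass over those that are not, and their reading is None.
Of core_0, core_1, core_2 only 2 to 3 are there at a start; the rules pass over those that are not, and their reading is None.
At some moment in a run one of roll_0, roll_1, roll_2 may be knocked a few centimetres aside while the robot is not near it.
Once in a run the grip may slacken for a moment while it holds something.
It also fails if it takes over 208 s, if anything falls off the work surface, if the arm or the gripper's body presses on something with over 40 N, if the wrist force passes 120 N, or if a joint passes its speed limit or range.

## Working session

There is one attempt and no reset: what is moved stays moved. The work goes in short steps, Python scripts to look and compute and a shell command to move; the robot and the scene stay as the last step left them, time stands still between calls to the robot, and variables do not carry over. Pictures are saved under pics/ and viewed, at most 14 in all, crops included, and the job is handed in when it is done.

```bash
ls; mkdir -p pics; cat > h.py <<'E'
import numpy as np, cv2
from workcell import env, grab_frame, camera_model, models
def snap(c,fn=None):
    im=grab_frame(c)
    if fn: cv2.imwrite('pics/'+fn,im)
    return im
def find(n,c,k=4):
    for d in models.search_frame(n,c)[:k]: print(n,c,np.round(d['point'],0),round(d['p'],2))
def st():
    s=env.state(); print(round(s['time_s'],2),np.round(s['ee_pos'],1),np.round(s['ee_rot'],1),'F',np.round(s['force'],1),'w',round(s['gripper_width'],1),round(s['gripper_force'],1)); return s
E
python3 - <<'E'
from h import *
s=st(); print(s)
snap('top','top0.png'); 
for n in ['dispenser','bar_handle','tear_bar','spindle_tray','roll_0','core_0','basket_tier','order_pad','tape_roll','sugar_shaker']: find(n,'top')
snap('side','side0.png')
for n in ['dispenser','bar_handle','spindle_tray','roll_0','core_0']: find(n,'side')
E
```

```text
pics
0.0 [254.9 514.8 224.1] [-179.9   -0.   153.7] F [ 0.2  0.2 -0.2] w 91.1 0.0
{'time_s': 0.0, 'qpos': array([ 6.25082105e+01,  1.83527633e+01,  8.97105610e+01, -1.66487687e-04,
        7.20424768e+01, -1.14673286e+00]), 'qvel': array([ 0.0069552 ,  0.03248339, -0.00213819, -0.07671623,  0.08260685,
        0.08540469]), 'effort': array([-9.18880323e-04, -4.12445748e+01, -2.31980091e+01,  7.26771913e-02,
        4.55685973e-02, -1.54799482e-04]), 'ee_pos': array([254.9422261 , 514.82109414, 224.08086222]), 'ee_rot': array([-1.79894217e+02, -1.95913753e-03,  1.53654993e+02]), 'force': array([ 0.16951193,  0.22031992, -0.21375778]), 'torque': array([-0.0391242 , -0.03100382,  0.03504969]), 'gripper_force': 0.0, 'gripper_width': 91.079477921598}
dispenser top [517. -86.  11.] 0.56
bar_handle top [485. -81.  83.] 0.81
bar_handle top [502. 437.  44.] 0.56
tear_bar top [486. -85.  81.] 0.75
tear_bar top [501. 433.  40.] 0.48
tear_bar top [ 505. -372.    7.] 0.18
spindle_tray top [ 508. -371.    7.] 0.56
roll_0 top [483. 228.  48.] 0.69
roll_0 top [484. 338.  49.] 0.67
roll_0 top [500. 434.  42.] 0.63
roll_0 top [521. -84.   5.] 0.61
core_0 top [503. -85.  56.] 0.65
core_0 top [515.  26.  56.] 0.47
core_0 top [ 494. -192.   53.] 0.46
order_pad top [ 581. -543.   15.] 0.97
order_pad top [ 504. -372.    9.] 0.73
tape_roll top [ 460. -521.   19.] 0.65
sugar_shaker top [582. 522. 105.] 0.88
dispenser side [ 531. -129.    3.] 0.79
dispenser side [ 490. -188.   59.] 0.4
dispenser side [ 566. -566.   18.] 0.28
bar_handle side [ 483. -100.   83.] 0.81
spindle_tray side [ 501. -365.   15.] 0.96
spindle_tray side [ 491. -186.   56.] 0.71
roll_0 side [488. 221.  32.] 0.68
roll_0 side [489. 330.  35.] 0.65
roll_0 side [507. 419.  32.] 0.57
core_0 side [517.  39.  56.] 0.78
core_0 side [ 495. -186.   57.] 0.77
core_0 side [507. -79.  53.] 0.61
core_0 side [486. 329.  36.] 0.28
```

View pics/top0.png

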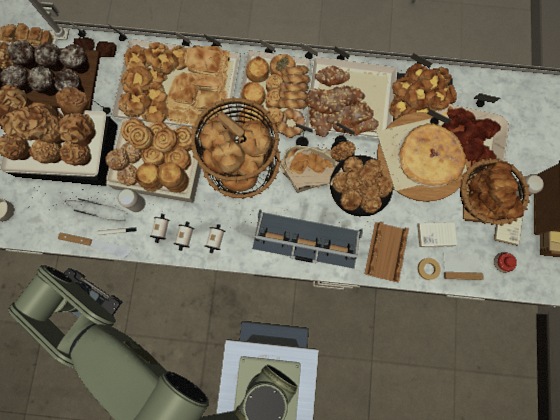

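View pics/side0.png

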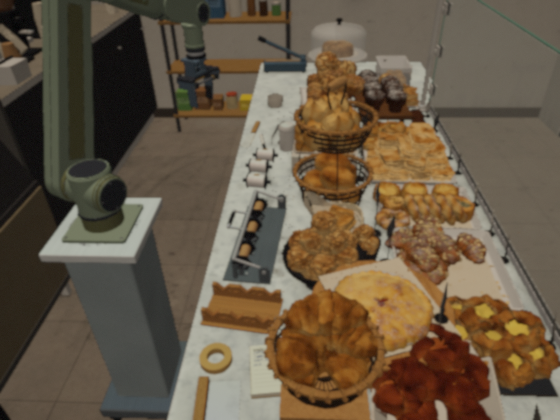

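```bash
cat >> h.py <<'E'
from scipy.spatial.transform import Rotation as Ro
def plan(pos,yaw,n,g=-1):
    """print n rows to reach tool-down pose, relative to the measured pose"""
    s=env.state(); p=np.array(s['ee_pos']); R=Ro.from_euler('xyz',s['ee_rot'],degrees=True)
    T=Ro.from_euler('xyz',[180,0,yaw],degrees=True); w=(R.inv()*T).as_rotvec(degrees=True)
    print('total turn',np.round(w,1)); st=(np.array(pos)-p)/n; out=[]
    for i in range(n):
        Ri=R*Ro.from_rotvec(w*i/n,degrees=True); d=Ri.inv().apply(st)
        out.append(' '.join('%g'%v for v in [g]+list(np.round(d,1))+list(np.round(w/n,1))))
    print('; '.join(out))
def wpose():
    s=env.state(); return np.array(s['ee_pos']),Ro.from_euler('xyz',s['ee_rot'],degrees=True).as_matrix()
def pix2world(uv,z,pose,m=None):
    m=m or camera_model('wrist'); K=np.array(m['K']); M=np.array(m['mount']); p,R=pose
    x=(uv[0]-K[0,2])/K[0,0]; y=(uv[1]-K[1,2])/K[1,1]; th=np.hypot(x,y)
    d=np.array([np.sin(th)*x/max(th,1e-9),np.sin(th)*y/max(th,1e-9),np.cos(th)])
    d=R@M[:3,:3]@d; o=p+R@M[:3,3]; return o+d*(z-o[2])/d[2]
E
python3 - <<'E'
from h import *
np.set_printoptions(suppress=True,precision=3)
print(camera_model('wrist'))
find('basket_tier','top'); find('basket_tier','side')
plan([430,-82,300],84.5,10)
E
```

```text
{'K': array([[325.192,   0.   , 279.269],
       [  0.   , 325.192, 210.049],
       [  0.   ,   0.   ,   1.   ]]), 'mount': array([[  -0.001,   -0.962,   -0.273,   78.423],
       [   1.   ,   -0.001,    0.   ,   -0.881],
       [  -0.   ,   -0.273,    0.962, -160.834],
       [   0.   ,    0.   ,    0.   ,    1.   ]])}
basket_tier side [ 528. -127.    8.] 0.42
total turn [ 0.  -0.  69.2]
-1 -42.2 -45.8 -7.5 0 -0 6.9; -1 -47.4 -40.4 -7.5 0 -0 6.9; -1 -51.9 -34.4 -7.5 0 -0 6.9; -1 -55.6 -27.9 -7.5 0 -0 6.9; -1 -58.6 -21 -7.5 0 -0 6.9; -1 -60.7 -13.7 -7.5 0 -0 6.9; -1 -61.9 -6.3 -7.5 0 -0 6.9; -1 -62.2 1.2 -7.5 0 -0 6.9; -1 -61.6 8.6 -7.5 0 -0 6.9; -1 -60.1 16 -7.5 0 -0 6.9
```

```bash
python3 -m crank '-1 -42 -46 -7 0 0 6.9; -1 -47 -40 -7 0 0 6.9; -1 -52 -34 -7 0 0 6.9; -1 -55 -28 -7 0 0 6.9; -1 -58 -21 -7 0 0 6.9; -1 -60 -14 -7 0 0 6.9; -1 -61 -6 -7 0 0 6.9; -1 -62 1 -7 0 0 6.9; -1 -61 8 -7 0 0 6.9; -1 -60 16 -7 0 0 6.9'; python3 - <<'E'
from h import *
env.state();st();snap('wrist','w0.png');st()
for n in ['bar_handle','core_0','dispenser']: find(n,'wrist')
E
```

```text
time_s: 2.2
ee_pos: [428.4, -79.9, 295.5]
ee_rot: [179.9, -0.0, 84.4]
force: [0.3, 0.5, -0.1]
gripper_width: 91.1
gripper_force: 0.0
2.2 [428.4 -79.9 295.5] [179.9  -0.   84.4] F [ 0.3  0.5 -0.1] w 91.1 0.0
2.25 [430.9 -87.1 296.1] [179.7   0.4  83.9] F [ 3.5 -4.9  0.9] w 91.2 0.0
bar_handle wrist [482. -53.  82.] 0.92
bar_handle wrist [ 486. -317.   21.] 0.57
core_0 wrist [ 490. -186.   54.] 0.96
core_0 wrist [515.  29.  55.] 0.86
core_0 wrist [501. -83.  56.] 0.7
dispenser wrist [504. -50.   9.] 0.57
```

View pics/w0.png

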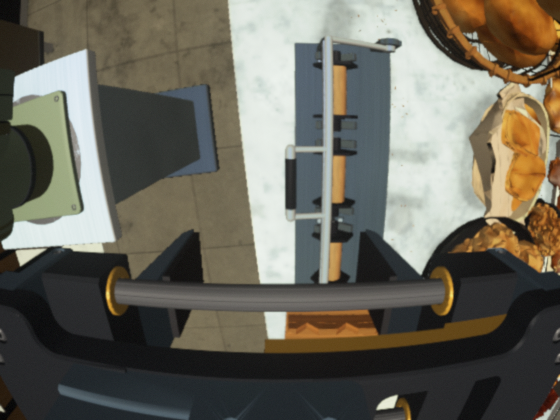

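```bash
python3 - <<'E'
from h import *
st();im=snap('wrist');st()
for n in ['bar_handle','core_0']: find(n,'wrist')
cv2.imwrite('pics/w1.png',cv2.resize(im[20:320,220:460],None,fx=2,fy=2,interpolation=cv2.INTER_CUBIC)[:600])
E
```

```text
2.4 [428.  -78.6 294.8] [-180.    -0.    84.5] F [-0.4 -0.2  0.4] w 91.2 0.0
2.45 [427.7 -77.6 294.7] [-180.    -0.    84.6] F [-0.6 -0.1  0.2] w 91.1 0.0
bar_handle wrist [482. -51.  80.] 0.76
core_0 wrist [514.  28.  58.] 0.69
core_0 wrist [ 489. -185.   54.] 0.69
core_0 wrist [501. -84.  52.] 0.59
core_0 wrist [506. -48.   8.] 0.42
```

View pics/w1.png

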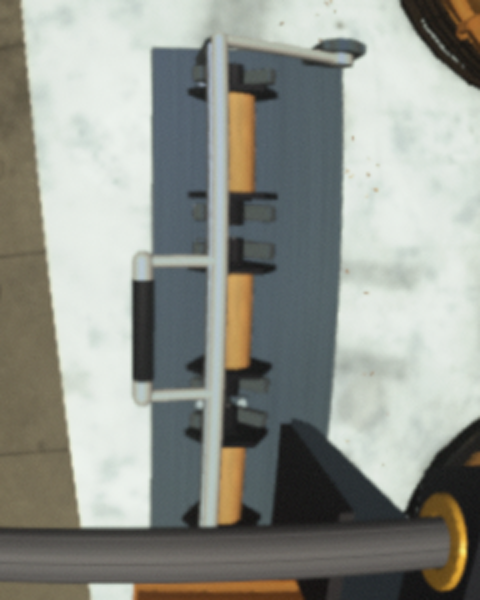

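```bash
python3 - <<'E'
from h import *
p=(np.array([427.9,-78.3,294.8]),Ro.from_euler('xyz',[180,0,84.5],degrees=True).as_matrix())
for n,c,z in [('handle',(143,328),84),('h top',(143,262),84),('h bot',(143,398),84),('bay0 mid',(241,142),50),('b1',(241,320),50),('b0 redge',(255,142),42),('b1 redge',(252,320),42),('b2 redge',(243,480),42),('plate TL',(153,48),8),('plate BL',(151,525),8),('plateTR',(343,60),8)]:
    print(n,np.round(pix2world((220+c[0]/2,20+c[1]/2),z,p),1))
E
```

```text
handle [440.7 -76.5  84. ]
h top [444.2 -38.   84. ]
h bot [ 437. -119.   84.]
bay0 mid [512.9  29.2  50. ]
b1 [504.5 -83.8  50. ]
b0 redge [523.5  29.3  42. ]
b1 redge [513.3 -86.   42. ]
b2 redge [ 502.7 -199.7   42. ]
plate TL [467.3 102.8   8. ]
plate BL [ 435.2 -246.9    8. ]
plateTR [601.4  90.    8. ]
```

```bash
python3 -m crank '0.2 2.5 12.6 48 0 0 0; 0.2 0 0 48 0 0 0; 0.2 0 0 48 0 0 0; 0.2 0 0 0 0 0 0; 0.2 0 0 0 0 0 0' 20; python3 - <<'E'
from h import *
s=st();im=snap('wrist')
cv2.imwrite('pics/w2.png',im)
E
```

```text
time_s: 3.18
ee_pos: [442.1, -75.9, 152.6]
ee_rot: [179.8, 0.0, 84.8]
force: [0.8, 0.2, 0.9]
gripper_width: 44.2
gripper_force: 0.0
3.17 [442.1 -75.9 152.6] [179.8   0.   84.8] F [0.8 0.2 0.9] w 44.2 0.0
```

View pics/w2.png

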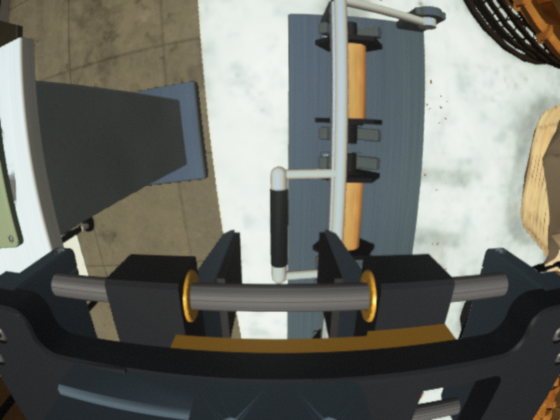

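```bash
python3 -m crank '0.2 0 -0.5 38 0 0 0; 0.2 0 0 38 0 0 0; 0.2 0 0 0 0 0 0; 1 0 0 0 0 0 0; 1 0 0 0 0 0 0; 1 0 0 0 0 0 0; 1 0 0 0 0 0 0' 25
```

```text
time_s: 4.1
ee_pos: [441.7, -76.7, 76.2]
ee_rot: [179.8, 0.0, 84.7]
force: [0.1, 0.5, 7.9]
gripper_width: 11.3
gripper_force: 25.0
```

```bash
python3 -m crank '1 0 7.7 -20.6 0 0 0; 1 0 10.8 -19.1 0 0 0; 1 0 13.9 -17 0 0 0; 1 0 16.4 -14.6 0 0 0'; python3 -m crank '1 0 18.6 -11.7 0 0 0; 1 0 20.3 -8.4 0 0 0; 1 0 21.4 -5.1 0 0 0; 1 0 21.9 -1.5 0 0 0; 1 0 21.8 2 0 0 0; 1 0 0 0 0 0 0'
```

```text
time_s: 4.6
ee_pos: [484.3, -80.5, 145.9]
ee_rot: [-179.3, -0.0, 84.7]
force: [-9.4, 0.5, 4.3]
gripper_width: 11.3
gripper_force: 25.0
time_s: 5.35
ee_pos: [593.9, -90.6, 171.3]
ee_rot: [179.9, -0.0, 84.7]
force: [0.5, 1.2, 3.0]
gripper_width: 11.4
gripper_force: 25.0
```

```bash
python3 -m crank '0.1 0 0 0 0 0 0; 0.1 0 0 0 0 0 0; 0.1 0 0 0 0 0 0; 0.1 0 0 -45 0 0 0; 0.1 0 0 -45 0 0 0; 0.1 0 -40 -40 0 0 0; -0.3 0 -50 0 0 0 0; -0.3 0 -50 0 0 0 0; -0.3 0 -10 0 0 0 0; -0.3 0 0 0 0 0 0'; python3 - <<'E'
from h import *
s=st();im=snap('wrist','w3.png');st()
for n in ['bar_handle','core_0','spindle_tray']: find(n,'wrist')
find('roll_0','top')
E
```

```text
time_s: 6.6
ee_pos: [443.1, -76.8, 301.4]
ee_rot: [179.9, 0.0, 84.6]
force: [-0.1, -0.4, -1.7]
gripper_width: 59.3
gripper_force: 0.0
6.6 [443.1 -76.8 301.4] [179.9   0.   84.6] F [-0.1 -0.4 -1.7] w 59.3 0.0
6.65 [443.9 -76.9 301.2] [179.9   0.   84.6] F [ 0.5 -0.2  0.2] w 59.0 0.0
bar_handle wrist [606. -57. 135.] 0.62
core_0 wrist [ 482. -189.   55.] 0.79
core_0 wrist [510.  29.  56.] 0.76
spindle_tray wrist [ 470. -315.   20.] 0.59
roll_0 top [483. 228.  48.] 0.69
roll_0 top [484. 338.  49.] 0.67
roll_0 top [500. 434.  42.] 0.63
roll_0 top [521. -84.   5.] 0.61
```

View pics/w3.png

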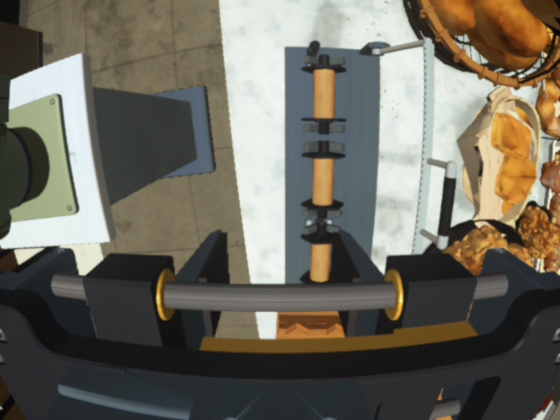

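```bash
python3 - <<'E'
from h import *
p=(np.array([443.6,-76.8,301.3]),Ro.from_euler('xyz',[180,0,84.5],degrees=True).as_matrix())
for c in [(324,94),(323.5,181),(320.5,258)]: print(np.round(pix2world(c,44,p),1))
E
python3 -m crank '-0.3 -60 0 0 0 0 0; -0.3 -60 0 0 0 0 0; -0.3 -60 0 0 0 0 0; -0.3 -60 0 0 0 0 0; -0.3 -60 0 0 0 0 0; -0.3 -60 0 0 0 0 0; -0.3 0 30 0 0 0 0; -0.3 0 0 0 0 0 0; -0.3 0 0 0 0 0 0'; python3 - <<'E'
from h import *
s=st();im=snap('wrist');st()
for n in ['spindle_tray','core_0']: find(n,'wrist')
cv2.imwrite('pics/w4.png',cv2.resize(im[:300,180:460],None,fx=2,fy=2))
E
```

```text
[509.3  29.   44. ]
[499.6 -84.2  44. ]
[ 489.1 -193.8   44. ]
time_s: 7.98
ee_pos: [439.5, -437.8, 300.2]
ee_rot: [-179.9, -0.0, 84.7]
force: [-0.1, 0.7, 0.6]
gripper_width: 59.0
gripper_force: 0.0
7.97 [ 439.5 -437.8  300.2] [-179.9   -0.    84.7] F [-0.1  0.7  0.6] w 59.0 0.0
8.03 [ 439.4 -437.6  300.6] [-180.    -0.    84.7] F [-1.1  0.6  0.5] w 59.2 0.0
spindle_tray wrist [ 504. -371.    5.] 0.57
core_0 wrist [ 482. -230.   54.] 0.56
```

View pics/w4.png

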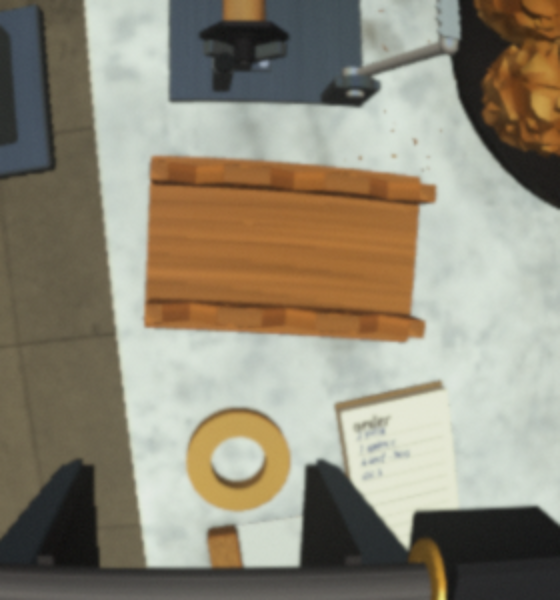

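```bash
python3 - <<'E'
from h import *
im=snap('wrist'); cv2.imwrite('pics/w5.png',cv2.resize(im[70:180,240:405],None,fx=4.8,fy=4.8,interpolation=cv2.INTER_CUBIC)[:600,:800])
E
```

```text
(no output)
```

View pics/w5.png

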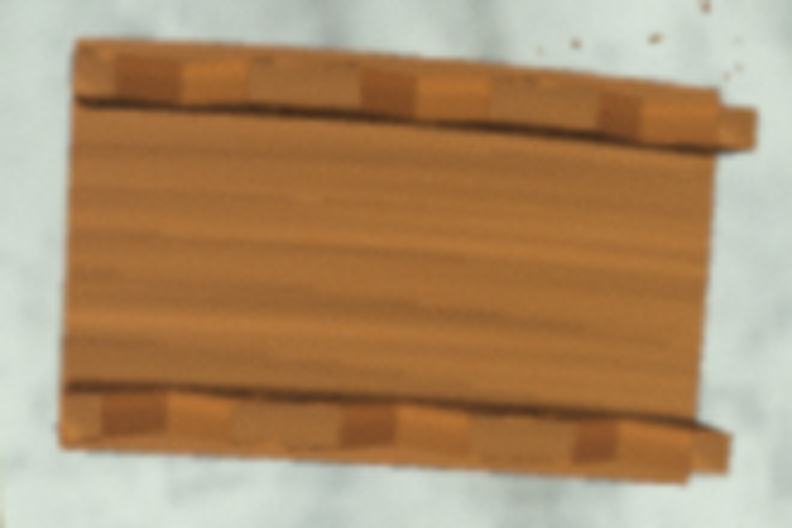

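```bash
python3 - <<'E'
from h import *
p=(np.array([439.4,-437.7,300.4]),Ro.from_euler('xyz',[180,0,84.6],degrees=True).as_matrix())
U=[(182,78),(416,95),(641,118)];L=[(165,414),(396,428),(616,443)]
f=lambda c: pix2world((240+c[0]/4.8,70+c[1]/4.8),30,p)
a=np.array([f(c) for c in U]);b=np.array([f(c) for c in L])
print(np.round(a,1),np.round(b,1)); print('mid',np.round((a+b)/2,1)); d=(a-b).mean(0); print(np.linalg.norm(d),'yaw from y', np.degrees(np.arctan2(-d[0],d[1])))
d=(a+b)[2]-(a+b)[0]; print(np.linalg.norm(d)/2,'yaw from x',np.degrees(np.arctan2(d[1],d[0])))
env.state(); plan([489,-195.5,150],84.5,6,-0.3)
E
```

```text
[[ 447.6 -315.8   30. ]
 [ 510.8 -325.5   30. ]
 [ 574.3 -334.7   30. ]] [[ 434.  -408.1   30. ]
 [ 497.7 -417.7   30. ]
 [ 561.  -426.7   30. ]]
mid [[ 440.8 -362.    30. ]
 [ 504.3 -371.6   30. ]
 [ 567.6 -380.7   30. ]]
93.15148215939269 yaw from y -8.242776258539184
128.21699649676174 yaw from x -8.420050210668938
total turn [0.  0.  0.2]
-0.3 40.9 4.5 25.2 0 0 0; -0.3 40.9 4.5 25.2 0 0 0; -0.3 40.9 4.5 25.2 0 0 0; -0.3 40.9 4.4 25.2 0 0 0; -0.3 40.9 4.4 25.2 0 0 0; -0.3 40.9 4.4 25.2 0 0 0
```

```bash
python3 - <<'E'
from h import *
p=(np.array([443.6,-76.8,301.3]),Ro.from_euler('xyz',[180,0,84.5],degrees=True).as_matrix())
print(pix2world((449,198),176,p), pix2world((428,140),130,p))
E
python3 -m crank '-0.3 41 4.5 25 0 0 0; -0.3 41 4.5 25 0 0 0; -0.3 41 4.5 25 0 0 0; -0.3 41 4.5 25 0 0 0; -0.3 41 4.5 25 0 0 0; -0.3 41 4.5 25 0 0 0; -0.3 0 0 0 0 0 0; -0.3 0 0 0 0 0 0'; python3 - <<'E'
from h import *
st();im=snap('wrist');cv2.imwrite('pics/w6.png',im)
E
```

```text
[611.1184849  -84.80828994 176.        ] [609.2263254  -30.56262196 130.        ]
time_s: 9.18
ee_pos: [489.7, -196.1, 151.8]
ee_rot: [179.9, 0.1, 84.7]
force: [-0.4, -0.9, 0.6]
gripper_width: 59.5
gripper_force: 0.0
9.18 [ 489.7 -196.1  151.8] [1.799e+02 1.000e-01 8.470e+01] F [-0.4 -0.9  0.6] w 59.5 0.0
```

View pics/w6.png

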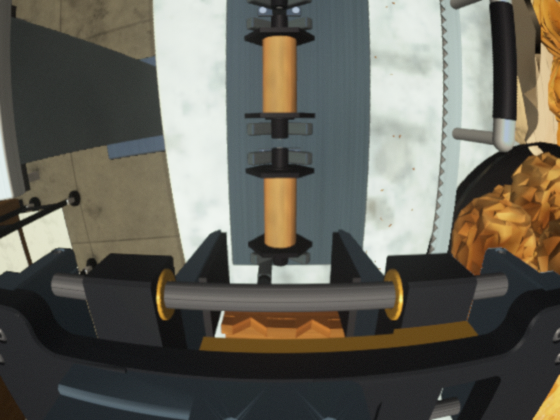

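```bash
python3 - <<'E'
from h import *
print(pix2world((280,213),50,wpose()),pix2world((280,177),50,wpose()),pix2world((280,250),50,wpose()),pix2world((280,75),50,wpose()))
E
```

```text
[ 489.01652397 -196.80930327   50.        ] [ 491.89914189 -166.216813     50.        ] [ 485.85524677 -230.41722103   50.        ] [499.72298863 -83.46236381  50.        ]
```

```bash
python3 -m crank '-0.3 0 0 40 0 0 0; -0.3 0 0 40 0 0 0; -0.3 0 0 36 0 0 0; -0.3 0 0 0 0 0 0; 1 0 0 0 0 0 0; 1 0 0 0 0 0 0; 1 0 0 0 0 0 0' 20; python3 -m crank '1 0 0 -30 0 0 0; 1 0 0 -40 0 0 0; 1 0 0 -40 0 0 0; 1 0 0 0 0 0 0'; python3 - <<'E'
from h import *
plan([440.8,-362,145],81.7,5,1)
E
```

```text
time_s: 10.1
ee_pos: [490.1, -196.0, 36.2]
ee_rot: [179.9, 0.0, 84.7]
force: [0.2, -0.1, 0.6]
gripper_width: 32.3
gripper_force: 0.0
time_s: 10.6
ee_pos: [491.4, -196.4, 148.6]
ee_rot: [179.5, 0.1, 84.7]
force: [0.4, -0.4, -0.7]
gripper_width: 27.8
gripper_force: 20.0
total turn [0.5 0.1 3. ]
1 -33.9 -7 0.7 0.1 0 0.6; 1 -34 -6.7 0.7 0.1 0 0.6; 1 -34.1 -6.3 0.7 0.1 0 0.6; 1 -34.1 -5.9 0.7 0.1 0 0.6; 1 -34.2 -5.6 0.7 0.1 0 0.6
```

```bash
python3 -m crank '1 -34 -7 0 0 0 0.6; 1 -34 -6.7 0 0 0 0.6; 1 -34 -6.3 0 0 0 0.6; 1 -34 -6 0 0 0 0.6; 1 -34 -5.6 0 0 0 0.6; 1 0 0 0 0 0 0; 1 0 0 0 0 0 0'; python3 - <<'E'
from h import *
plan([440.8,-362,42],81.7,4,1)
E
```

```text
time_s: 11.48
ee_pos: [438.1, -360.1, 144.0]
ee_rot: [-179.9, -0.1, 81.6]
force: [-0.8, 0.3, -0.6]
gripper_width: 28.0
gripper_force: 20.0
total turn [-0.1 -0.1 -0.1]
1 -0.4 0.8 25.5 -0 -0 -0; 1 -0.4 0.8 25.5 -0 -0 -0; 1 -0.4 0.7 25.5 -0 -0 -0; 1 -0.4 0.7 25.5 -0 -0 -0
```

```bash
python3 -m crank '1 -0.4 0.7 25 0 0 0; 1 -0.4 0.7 25 0 0 0; 1 -0.4 0.7 25 0 0 0; 1 -0.4 0.7 25 0 0 0; 1 0 0 3 0 0 0; 1 0 0 3 0 0 0; 1 0 0 0 0 0 0'; python3 - <<'E'
from h import *
st();im=snap('wrist');cv2.imwrite('pics/w7.png',im)
E
```

```text
time_s: 12.35
ee_pos: [441.8, -362.2, 40.2]
ee_rot: [179.9, -0.0, 81.7]
force: [1.2, 3.1, 4.0]
gripper_width: 27.9
gripper_force: 20.0
12.35 [ 441.8 -362.2   40.2] [179.9  -0.   81.7] F [1.2 3.1 4. ] w 27.9 20.0
```

View pics/w7.png

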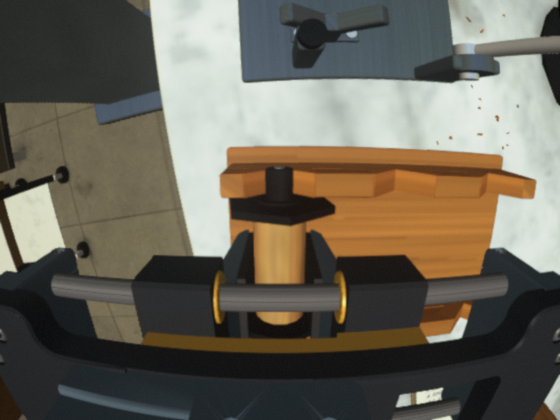

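```bash
python3 -m crank '-0.2 0 0 0 0 0 0; -0.2 0 0 0 0 0 0; -0.2 0 0 0 0 0 0; -0.2 0 0 0 0 0 0; -0.3 0 0 -40 0 0 0; -0.3 0 0 -40 0 0 0; -0.3 0 0 -40 0 0 0; -0.3 0 0 0 0 0 0'; python3 - <<'E'
from h import *
im=snap('wrist');p=wpose();find('core_0','wrist');find('roll_0','wrist')
cv2.imwrite('pics/w8.png',im[:330,150:450])
plan([500.2,-84.5,160],84.5,6,-0.3)
E
```

```text
time_s: 13.4
ee_pos: [442.7, -364.3, 162.3]
ee_rot: [179.6, 0.2, 81.7]
force: [0.3, 0.3, -0.1]
gripper_width: 58.8
gripper_force: 0.0
core_0 wrist [ 438. -359.   54.] 0.57
total turn [-0.1 -0.1 -2.8]
-0.3 47.3 3.1 -0.3 -0 -0 -0.5; -0.3 47.2 3.5 -0.3 -0 -0 -0.5; -0.3 47.2 3.9 -0.3 -0 -0 -0.5; -0.3 47.2 4.3 -0.3 -0 -0 -0.5; -0.3 47.1 4.7 -0.3 -0 -0 -0.5; -0.3 47.1 5.1 -0.4 -0 -0 -0.5
```

View pics/w8.png

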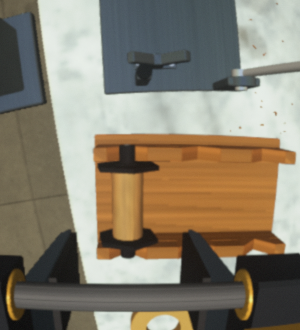

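```bash
python3 -m crank '-0.3 47 3 0 0 0 -0.5; -0.3 47 3.5 0 0 0 -0.5; -0.3 47 4 0 0 0 -0.5; -0.3 47 4.5 0 0 0 -0.5; -0.3 47 5 0 0 0 -0.5; -0.3 47 5 0 0 0 -0.5; -0.3 0 0 40 0 0 0; -0.3 0 0 0 0 0 0; -0.3 0 0 0 0 0 0'; python3 - <<'E'
from h import *
plan([499.5,-84.8,35],84.5,3,-0.3)
E
```

```text
time_s: 14.68
ee_pos: [500.8, -86.5, 118.9]
ee_rot: [-180.0, -0.0, 84.6]
force: [0.7, -0.5, -0.5]
gripper_width: 59.1
gripper_force: 0.0
total turn [-0.  -0.   0.1]
-0.3 0.5 -0.5 28 -0 -0 0; -0.3 0.5 -0.5 28 -0 -0 0; -0.3 0.5 -0.5 28 -0 -0 0
```

```bash
python3 -m crank '-0.3 0.5 -0.4 28 0 0 0; -0.3 0.5 -0.4 28 0 0 0; -0.3 0.5 -0.4 28 0 0 0; 1 0 0 0 0 0 0; 1 0 0 0 0 0 0; 1 0 0 0 0 0 0; 1 0 0 0 0 0 0; 1 0 0 0 0 0 0' 20;  python3 -m crank '1 0 0 -30 0 0 0; 1 0 0 -40 0 0 0; 1 0 0 -40 0 0 0; 1 0 0 0 0 0 0; 1 0 0 0 0 0 0'; python3 - <<'E'
from h import *
plan([504.3,-371.5,150],81.7,6,1)
E
```

```text
time_s: 15.68
ee_pos: [500.3, -84.7, 36.1]
ee_rot: [179.9, 0.0, 84.7]
force: [-1.9, -0.8, 6.5]
gripper_width: 27.5
gripper_force: 20.0
time_s: 16.3
ee_pos: [499.0, -84.3, 144.3]
ee_rot: [-179.9, -0.0, 84.7]
force: [-0.7, -0.0, -1.6]
gripper_width: 27.2
gripper_force: 20.0
total turn [-0.1 -0.   3. ]
1 -47.6 5.3 -1 -0 -0 0.5; 1 -47.5 5.7 -1 -0 -0 0.5; 1 -47.5 6.2 -1 -0 -0 0.5; 1 -47.4 6.6 -1 -0 -0 0.5; 1 -47.4 7 -1 -0 -0 0.5; 1 -47.3 7.4 -1 -0 -0 0.5
```

```bash
python3 -m crank '1 -47.6 5.3 -1 0 0 0.5; 1 -47.5 5.7 -1 0 0 0.5; 1 -47.5 6.2 -1 0 0 0.5; 1 -47.4 6.6 -1 0 0 0.5; 1 -47.4 7 -1 0 0 0.5; 1 -47.3 7.4 -1 0 0 0.5; 1 0 0 40 0 0 0; 1 0 0 0 0 0 0; 1 0 0 0 0 0 0'; python3 - <<'E'
from h import *
plan([504.3,-371.5,48],81.7,3,1)
E
```

```text
time_s: 17.42
ee_pos: [504.9, -371.2, 110.6]
ee_rot: [-179.9, -0.0, 81.7]
force: [-0.1, -0.6, -0.4]
gripper_width: 27.6
gripper_force: 20.0
total turn [-0.1 -0.  -0. ]
1 -0.1 -0.2 20.9 -0 -0 -0; 1 -0.1 -0.2 20.9 -0 -0 -0; 1 -0.1 -0.2 20.9 -0 -0 -0
```

```bash
python3 -m crank '1 0 -0.5 21 0 0 0; 1 0 0 21 0 0 0; 1 0 0 21 0 0 0; 1 0 0 4 0 0 0; 1 0 0 4 0 0 0; 1 0 0 4 0 0 0; 1 0 0 0 0 0 0'; python3 -m crank '-0.2 0 0 0 0 0 0; -0.2 0 0 0 0 0 0; -0.2 0 0 0 0 0 0; -0.2 0 0 0 0 0 0; -0.3 0 0 -40 0 0 0; -0.3 0 0 -40 0 0 0; -0.3 0 0 -40 0 0 0; -0.3 0 0 0 0 0 0'; python3 - <<'E'
from h import *
im=snap('wrist');p=wpose();find('core_0','wrist')
cv2.imwrite('pics/w9.png',im[:330,150:450])
plan([510,27,160],84.5,8,-0.3)
E
```

```text
time_s: 18.3
ee_pos: [504.6, -371.7, 36.2]
ee_rot: [180.0, 0.0, 81.7]
force: [0.3, -0.3, 0.1]
gripper_width: 27.8
gripper_force: 20.0
time_s: 19.3
ee_pos: [506.2, -372.9, 159.8]
ee_rot: [179.6, 0.2, 81.7]
force: [0.3, -0.2, -0.6]
gripper_width: 58.9
gripper_force: 0.0
core_0 wrist [ 439. -352.   53.] 0.95
core_0 wrist [ 505. -365.   50.] 0.92
core_0 wrist [ 514. -230.   10.] 0.52
total turn [-0.  -0.  -2.8]
-0.3 49.4 -6.5 -0.5 -0 -0 -0.4; -0.3 49.4 -6.2 -0.5 -0 -0 -0.4; -0.3 49.5 -5.9 -0.5 -0 -0 -0.4; -0.3 49.5 -5.6 -0.5 -0 -0 -0.4; -0.3 49.5 -5.3 -0.5 -0 -0 -0.4; -0.3 49.6 -5 -0.5 -0 -0 -0.4; -0.3 49.6 -4.7 -0.5 -0 -0 -0.4; -0.3 49.6 -4.4 -0.5 -0 -0 -0.4
```

```bash
python3 - <<'E'
from h import *
m=camera_model('top');K,R,t=[np.array(m[k]) for k in 'KRt']
def tw(c,z):
    d=R.T@np.linalg.inv(K)@np.array([*c,1.]); o=-R.T@t; return np.round(o+d*(z-o[2])/d[2])
for c in [(240,196),(205,175),(278,170),(262,190)]: print(c,[tw(c,z)[:2] for z in (0,150,250)])
E
python3 -m crank '-0.3 49.4 -6.5 0 0 0 -0.4; -0.3 49.4 -6.2 0 0 0 -0.4; -0.3 49.5 -6 0 0 0 -0.4; -0.3 49.5 -6 0 0 0 -0.4; -0.3 49.5 -6 0 0 0 -0.4; -0.3 49.6 -6 0 0 0 -0.4; -0.3 0 0 0 0 0 0'; python3 - <<'E'
from h import *
st();snap('wrist');find('basket_tier','wrist');find('core_0','wrist')
E
```

```text
(240, 196) [array([654., 169.]), array([620., 151.]), array([597., 140.])]
(205, 175) [array([720., 307.]), array([679., 276.]), array([652., 255.])]
(278, 170) [array([767.,  41.]), array([722.,  36.]), array([691.,  33.])]
(262, 190) [array([685.,  92.]), array([648.,  82.]), array([623.,  75.])]
time_s: 20.27
ee_pos: [504.6, -69.6, 154.3]
ee_rot: [-179.8, -0.0, 84.3]
force: [0.0, -0.7, 0.1]
gripper_width: 59.3
gripper_force: 0.0
20.27 [504.6 -69.6 154.3] [-179.8   -0.    84.3] F [ 0.  -0.7  0.1] w 59.3 0.0
core_0 wrist [514.  29.  53.] 0.67
core_0 wrist [606.  -9. 133.] 0.34
```

```bash
python3 -m crank '-0.3 48 -4.4 0 0 0 0; -0.3 49 -4 0 0 0 0; -0.3 0 0 40 0 0 0; -0.3 0 0 0 0 0 0; -0.3 0 0 0 0 0 0'; python3 - <<'E'
from h import *
plan([509.8,26.8,35],84.5,3,-0.3)
E
```

```text
time_s: 21.05
ee_pos: [508.3, 23.7, 116.5]
ee_rot: [180.0, -0.0, 83.9]
force: [0.8, -0.3, 0.4]
gripper_width: 59.1
gripper_force: 0.0
total turn [ 0.  -0.  -0.6]
-0.3 1.1 0.4 27.2 0 -0 -0.2; -0.3 1.1 0.4 27.2 0 -0 -0.2; -0.3 1.1 0.4 27.2 0 -0 -0.2
```

```bash
python3 -m crank '-0.3 1 0.4 27 0 0 -0.2; -0.3 1 0.4 27 0 0 -0.2; -0.3 1 0.4 27 0 0 -0.2; 1 0 0 0 0 0 0; 1 0 0 0 0 0 0; 1 0 0 0 0 0 0; 1 0 0 0 0 0 0; 1 0 0 0 0 0 0' 20;  python3 -m crank '1 0 0 -30 0 0 0; 1 0 0 -40 0 0 0; 1 0 0 -40 0 0 0; 1 0 0 0 0 0 0; 1 0 0 0 0 0 0'; python3 - <<'E'
from h import *
plan([567.6,-380.7,150],81.7,8,1)
E
```

```text
time_s: 22.05
ee_pos: [510.2, 27.6, 36.1]
ee_rot: [179.9, -0.0, 84.7]
force: [-0.6, -1.1, 7.0]
gripper_width: 27.3
gripper_force: 20.0
time_s: 22.68
ee_pos: [508.4, 27.7, 144.2]
ee_rot: [-179.9, 0.0, 84.7]
force: [-0.7, -0.4, -0.7]
gripper_width: 27.7
gripper_force: 20.0
total turn [-0.1  0.   3. ]
1 -50.1 12.1 -0.7 -0 0 0.4; 1 -50.1 12.4 -0.7 -0 0 0.4; 1 -50 12.8 -0.7 -0 0 0.4; 1 -49.9 13.1 -0.7 -0 0 0.4; 1 -49.8 13.4 -0.7 -0 0 0.4; 1 -49.7 13.7 -0.7 -0 0 0.4; 1 -49.6 14.1 -0.7 -0 0 0.4; 1 -49.5 14.4 -0.7 -0 0 0.4
```

```bash
python3 -m crank '1 -50.1 0 -0.7 0 0 0.4; 1 -50 0 -0.7 0 0 0.4; 1 -50 0 -0.7 0 0 0.4; 1 -50 0 -0.7 0 0 0.4; 1 -50 0 0 0 0 0.4; 1 -50 0 0 0 0 0.4; 1 -50 0 0 0 0 0.4; 1 -50 0 0 0 0 0.2; 1 0 50 0 0 0 0; 1 0 50 0 0 0 0'; python3 -m crank '1 0 0 30 0 0 0; 1 0 0 0 0 0 0; 1 0 0 0 0 0 0'; python3 - <<'E'
from h import *
plan([567.6,-380.7,48],81.7,4,1)
E
```

```text
time_s: 23.92
ee_pos: [560.8, -384.9, 145.3]
ee_rot: [-179.8, -0.1, 81.5]
force: [1.0, -0.4, -0.4]
gripper_width: 28.1
gripper_force: 20.0
time_s: 24.3
ee_pos: [560.6, -383.9, 117.1]
ee_rot: [-179.9, -0.0, 81.6]
force: [0.1, -0.5, -0.3]
gripper_width: 27.4
gripper_force: 20.0
total turn [-0.1 -0.  -0.1]
1 1 1.7 17.3 -0 -0 -0; 1 1 1.6 17.3 -0 -0 -0; 1 1 1.6 17.3 -0 -0 -0; 1 1 1.6 17.3 -0 -0 -0
```

```bash
python3 -m crank '1 1 1.7 17.3 0 0 0; 1 1 1.6 17.3 0 0 0; 1 1 1.6 17.3 0 0 0; 1 1 1.6 17.3 0 0 0; 1 0 0 4 0 0 0; 1 0 0 4 0 0 0; 1 0 0 4 0 0 0; 1 0 0 0 0 0 0'; python3 -m crank '-0.2 0 0 0 0 0 0; -0.2 0 0 0 0 0 0; -0.2 0 0 0 0 0 0; -0.2 0 0 0 0 0 0; -0.3 0 0 -40 0 0 0; -0.3 0 0 -40 0 0 0; -0.3 0 0 -40 0 0 0; -0.3 -40 -60 -30 0 0 0; -0.3 -20 -60 -30 0 0 0; -0.3 0 0 0 0 0 0'; python3 - <<'E'
from h import *
im=snap('wrist');st();find('core_0','wrist')
cv2.imwrite('pics/w10.png',cv2.resize(im[:300,150:450],None,fx=2,fy=2))
plan([430,228,250],84.5,10,-1)
snap('top');find('roll_0','top')
E
```

```text
time_s: 25.3
ee_pos: [568.1, -381.1, 36.6]
ee_rot: [180.0, -0.0, 81.7]
force: [0.4, -0.8, 1.0]
gripper_width: 27.8
gripper_force: 20.0
time_s: 26.55
ee_pos: [458.1, -417.2, 210.4]
ee_rot: [179.8, 0.2, 81.4]
force: [0.5, 0.3, 0.1]
gripper_width: 59.9
gripper_force: 0.0
26.6 [ 459.6 -416.4  208.9] [1.798e+02 1.000e-01 8.150e+01] F [ 0.2 -0.1  0.2] w 59.2 0.0
core_0 wrist [ 564. -382.   54.] 0.64
core_0 wrist [ 436. -363.   50.] 0.64
core_0 wrist [ 503. -370.   52.] 0.59
total turn [ 0.1  0.  -2.9]
-1 63.2 -12.4 -4.3 0 0 -0.3; -1 63.3 -12.1 -4.3 0 0 -0.3; -1 63.4 -11.8 -4.2 0 0 -0.3; -1 63.4 -11.5 -4.2 0 0 -0.3; -1 63.5 -11.1 -4.2 0 0 -0.3; -1 63.5 -10.8 -4.2 0 0 -0.3; -1 63.6 -10.5 -4.2 0 0 -0.3; -1 63.6 -10.2 -4.2 0 0 -0.3; -1 63.7 -9.8 -4.2 0 0 -0.3; -1 63.7 -9.5 -4.2 0 0 -0.3
roll_0 top [483. 334.  45.] 0.61
roll_0 top [502. 435.  42.] 0.57
```

View pics/w10.png

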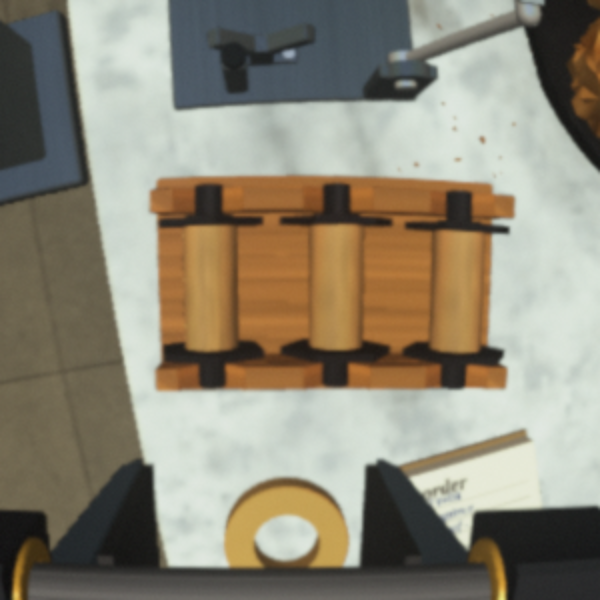

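```bash
python3 -m crank '-1 60 -11 -6 0 0 0; -1 60 -11 -6 0 0 0; -1 60 -11 -6 0 0 0; -1 60 -11 -6 0 0 0; -1 60 -11 -6 0 0 0; -1 60 -11 -6 0 0 0; -1 60 -11 -6 0 0 0; -1 60 -11 -6 0 0 0; -1 60 -11 -6 0 0 0; -1 60 -11 -6 0 0 0'; python3 -m crank '-1 0 0 0 0 0 0; -1 0 0 0 0 0 0'; python3 - <<'E'
from h import *
st();im=snap('wrist');np.save('p.npy',wpose()[0])
find('roll_0','wrist')
cv2.imwrite('pics/w11.png',cv2.resize(im[:300,150:500],None,fx=2,fy=2))
E
```

```text
time_s: 28.0
ee_pos: [438.4, 197.1, 266.7]
ee_rot: [-180.0, 0.0, 81.8]
force: [1.7, -0.1, 0.5]
gripper_width: 91.4
gripper_force: 0.0
time_s: 28.25
ee_pos: [438.4, 194.3, 266.4]
ee_rot: [-179.9, 0.1, 81.8]
force: [0.1, -0.3, -0.2]
gripper_width: 91.2
gripper_force: 0.0
28.25 [438.4 194.3 266.4] [-1.799e+02  1.000e-01  8.180e+01] F [ 0.1 -0.3 -0.2] w 91.2 0.0
roll_0 wrist [500. 412.  33.] 0.83
roll_0 wrist [482. 239.  44.] 0.8
roll_0 wrist [488. 340.  44.] 0.66
```

View pics/w11.png

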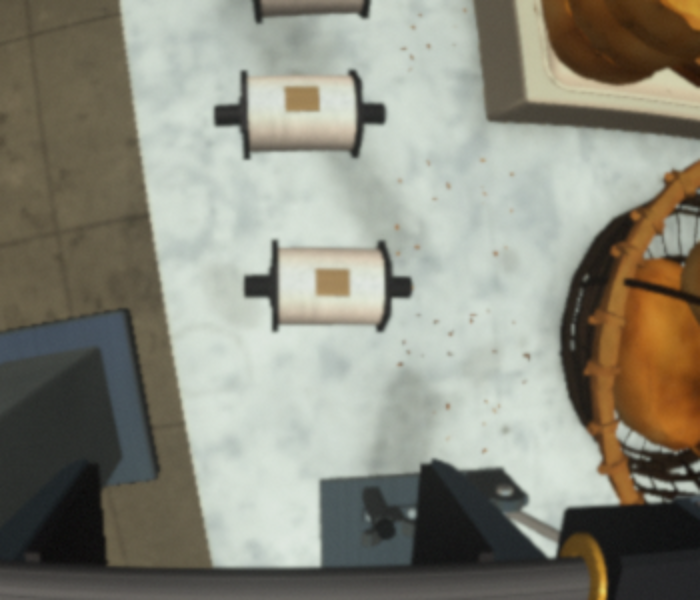

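```bash
python3 - <<'E'
from h import *
p=(np.array([438.4,194.3,266.4]),Ro.from_euler('xyz',[180,0,81.8],degrees=True).as_matrix())
f=lambda c,z=25: np.round(pix2world((150+c[0]/2,c[1]/2),z,p),1)
for n,a,b in [('A',(246,286),(411,286)),('B',(215,115),(385,113))]:
    a,b=f(a),f(b); d=b-a; print(n,a,b,(a+b)/2,np.linalg.norm(d),np.degrees(np.arctan2(d[1],d[0])))
plan([484,228,150],171.8,9,-1)
E
```

```text
A [436.1 243.7  25. ] [538.5 230.4  25. ] [487.3  237.05  25.  ] 103.26010846401428 -7.400309267129864
B [432.9 352.4  25. ] [536.6 340.8  25. ] [484.75 346.6   25.  ] 104.34677762154426 -6.382637547922874
total turn [ -0.1  -0.  -90.2]
-1 4.6 4.4 13 -0 -0 -10; -1 3.7 5.2 13 -0 -0 -10; -1 2.8 5.7 13 -0 -0 -10; -1 1.7 6.1 13 -0 -0 -10; -1 0.7 6.3 13 -0 -0 -10; -1 -0.5 6.4 13 -0 -0 -10; -1 -1.6 6.2 13 -0 -0 -10; -1 -2.6 5.8 13 -0 -0 -10; -1 -3.6 5.3 13 -0 -0 -10
```

```bash
python3 -m crank '-1 4.6 0 12 0 0 -10.1; -1 4.5 0 12 0 0 -10.1; -1 4 0 12 0 0 -10.1; -1 4 0 12 0 0 -10.1; -1 0 4 12 0 0 -10.1; -1 0 4 12 0 0 -10.1; -1 0 4 12 0 0 -10.1; -1 0 4 12 0 0 -10.1; -1 0 4 12 0 0 -10'; python3 - <<'E'
from h import *
plan([487.3,237,130],172.6,3,-1)
E
```

```text
time_s: 29.48
ee_pos: [449.2, 224.4, 158.9]
ee_rot: [-180.0, -0.0, 172.6]
force: [-0.3, -0.4, -0.4]
gripper_width: 91.3
gripper_force: 0.0
total turn [-0. -0.  0.]
-1 -12.1 5.8 9.6 -0 -0 0; -1 -12.1 5.8 9.6 -0 -0 0; -1 -12.1 5.8 9.6 -0 -0 0
```

```bash
python3 -m crank '-1 -12 6 10 0 0 0; -1 -12 6 10 0 0 0; -1 -12 6 10 0 0 0; -1 0 0 0 0 0 0; -1 0 0 0 0 0 0'; python3 - <<'E'
from h import *
st();im=snap('wrist');st()
find('roll_0','wrist');cv2.imwrite('pics/w12.png',im)
# white/black segmentation near the roll: stub end + caps
plan([487.3,237,18],172.6,4,-1)
g=cv2.cvtColor(im,cv2.COLOR_BGR2GRAY)
for r in range(60,300,8): print(r,''.join('#' if v<60 else '.' for v in g[r,160:400:4]))
E
```

```text
time_s: 30.1
ee_pos: [486.7, 239.0, 129.3]
ee_rot: [-180.0, -0.0, 172.4]
force: [-0.3, 0.4, 0.1]
gripper_width: 91.5
gripper_force: 0.0
30.1 [486.7 239.  129.3] [-180.    -0.   172.4] F [-0.3  0.4  0.1] w 91.5 0.0
30.15 [486.6 239.1 129.5] [180.    0.  172.4] F [0.8 0.2 0.8] w 91.2 0.0
roll_0 wrist [498. 424.  41.] 0.67
roll_0 wrist [480. 240.  44.] 0.64
roll_0 wrist [488.  10.   6.] 0.28
total turn [ 0.   0.  -0.2]
-1 -0.2 -0.5 27.9 0 0 -0; -1 -0.2 -0.5 27.9 0 0 -0; -1 -0.2 -0.5 27.9 0 0 -0; -1 -0.2 -0.5 27.9 0 0 -0
60 ###..###############.......#.......#........................
68 #########..........................##.......................
76 ....................................#.......................
84 ............................................................
92 ............................................................
100 ............................................................
108 ............................................................
116 ............................................................
124 ..........................................................
[... 667 characters left out ...]
..................................................
220 ............................................................
228 .....................................................#......
236 .....#####........................................#######...
244 ...#######........................................#######.##
252 .##########...........##............#.............##########
260 ###########.............###########...............##########
268 ###########.................###...................##########
276 ###########.......................................##########
284 #######################..............#######################
292 ............................................................
```

```bash
python3 -m crank '-1 0 -0.5 28 0 0 0; -1 0 -0.5 28 0 0 0; -1 0 -0.5 28 0 0 0; -1 0 0 27 0 0 0; 1 0 0 0 0 0 0; 1 0 0 0 0 0 0; 1 0 0 0 0 0 0; 1 0 0 0 0 0 0' 25; python3 -m crank '1 0 0 -40 0 0 0; 1 0 0 -40 0 0 0; 1 40 0 -40 0 0 0; 1 30 0 -30 0 0 0; 1 0 0 0 0 0 0; 1 0 0 0 0 0 0'; python3 - <<'E'
from h import *
plan([415,60,180],84.5,9,1)
E
```

```text
time_s: 31.2
ee_pos: [487.1, 237.9, 19.3]
ee_rot: [179.9, 0.1, 172.5]
force: [0.3, 0.3, -0.2]
gripper_width: 54.3
gripper_force: 0.0
time_s: 31.95
ee_pos: [417.5, 246.7, 168.1]
ee_rot: [180.0, 0.0, 172.5]
force: [-0.6, -0.7, 0.5]
gripper_width: 0.3
gripper_force: 0.0
total turn [ 0.  0. 88.]
1 -2.4 -20.6 -1.3 0 0 9.8; 1 -5.9 -19.9 -1.3 0 0 9.8; 1 -9.2 -18.6 -1.3 0 0 9.8; 1 -12.2 -16.8 -1.3 0 0 9.8; 1 -14.9 -14.4 -1.3 0 0 9.8; 1 -17.1 -11.7 -1.3 0 0 9.8; 1 -18.9 -8.6 -1.3 0 0 9.8; 1 -20.1 -5.3 -1.3 0 0 9.8; 1 -20.7 -1.8 -1.3 0 0 9.8
```

```bash
python3 -m crank '-1 -35 0 40 0 0 0; -1 -35 0 0 0 0 0; -1 0 0 0 0 0 0; -1 0 0 0 0 0 0; -1 0 0 0 0 0 0'; python3 - <<'E'
from h import *
st();im=snap('wrist');find('roll_0','wrist');cv2.imwrite('pics/w13.png',im)
g=cv2.cvtColor(im,cv2.COLOR_BGR2GRAY)
for r in range(100,290,6): print(r,''.join('#' if v<60 else '.' for v in g[r,160:400:4]))
E
```

```text
time_s: 32.58
ee_pos: [485.8, 237.5, 128.0]
ee_rot: [-180.0, -0.1, 172.5]
force: [-0.2, 0.5, -1.0]
gripper_width: 47.3
gripper_force: 0.0
32.58 [485.8 237.5 128. ] [-1.800e+02 -1.000e-01  1.725e+02] F [-0.2  0.5 -1. ] w 47.3 0.0
roll_0 wrist [482. 336.  47.] 0.84
roll_0 wrist [499. 427.  41.] 0.62
roll_0 wrist [479. 241.  45.] 0.58
100 ............................................................
106 ............................................................
112 ............................................................
118 ............................................................
124 ............................................................
130 ............................................................
136 ............................................................
142 ............................................................
148 ............................................................
154 ............................####........................##..
160 ............................####.......................#####
166 ............................####...............
[... 613 characters left out ...]
..................................................
232 .................#........................##.........##.....
238 ...............####......................#####.........###..
244 ..............######.....................######...........##
250 .............#######..#..............#...#######..........##
256 ########....########...##...........#....########......#####
262 ########..##########.....##########......#########...#######
268 ########.###########.........###.........##########.########
274 ######.#############.....................#############.#####
280 #####.##############.....................##############.####
286 #####.#################################################.####
```

```bash
python3 -m crank '-0.6 -1 -0.5 0 0 0 0; -0.6 0 0 0 0 0 0; -0.6 0 0 28 0 0 0; -0.6 0 0 28 0 0 0; -0.6 0 0 28 0 0 0; -0.6 0 0 26 0 0 0; 1 0 0 0 0 0 0; 1 0 0 0 0 0 0; 1 0 0 0 0 0 0; 1 0 0 0 0 0 0' 25; python3 -m crank '1 0 0 0 0 0 0; 1 0 0 0 0 0 0'
```

```text
time_s: 33.92
ee_pos: [488.4, 237.4, 19.6]
ee_rot: [179.9, 0.1, 172.5]
force: [1.0, -0.8, 4.7]
gripper_width: 47.5
gripper_force: 25.0
time_s: 34.17
ee_pos: [488.4, 237.4, 19.6]
ee_rot: [179.9, 0.1, 172.5]
force: [-0.1, -0.6, 6.1]
gripper_width: 47.5
gripper_force: 25.0
```

```bash
python3 -m crank '1 0 0 -40 0 0 0; 1 0 0 -40 0 0 0; 1 40 0 -40 0 0 0; 1 30 0 -30 0 0 0; 1 0 0 0 0 0 0; 1 0 0 0 0 0 0'; python3 - <<'E'
from h import *
plan([420,28,180],84.5,9,1)
E
```

```text
time_s: 34.92
ee_pos: [418.2, 245.9, 167.8]
ee_rot: [-180.0, -0.0, 172.5]
force: [-0.3, 0.3, -1.3]
gripper_width: 47.2
gripper_force: 25.0
total turn [-0.  0. 88.]
1 -3.4 -24 -1.3 -0 0 9.8; 1 -7.4 -23.1 -1.3 -0 0 9.8; 1 -11.2 -21.5 -1.4 -0 0 9.8; 1 -14.7 -19.3 -1.4 -0 0 9.8; 1 -17.7 -16.5 -1.4 -0 0 9.8; 1 -20.3 -13.2 -1.4 -0 0 9.8; 1 -22.2 -9.6 -1.4 -0 0 9.8; 1 -23.5 -5.7 -1.4 -0 0 9.8; 1 -24.2 -1.6 -1.4 -0 0 9.8
```

```bash
python3 -m crank '1 -3.4 -24 0 0 0 9.8; 1 -7.4 -23 0 0 0 9.8; 1 -11.2 -21.5 0 0 0 9.8; 1 -14.7 -19.3 0 0 0 9.8; 1 -17.7 -16.5 0 0 0 9.8; 1 -20.3 -13 0 0 0 9.8; 1 -22.2 -9.6 0 0 0 9.8; 1 -23.5 -5.7 0 0 0 9.8; 1 -24.2 -1.6 0 0 0 9.8; 1 0 0 0 0 0 0'; python3 - <<'E'
from h import *
plan([509.9,27,110],84.5,3,1)
E
```

```text
time_s: 36.17
ee_pos: [419.6, 26.9, 167.0]
ee_rot: [-179.9, 0.0, 84.1]
force: [-0.3, 0.5, -1.5]
gripper_width: 47.6
gripper_force: 25.0
total turn [-0.1  0.  -0.4]
1 3.1 30 18.9 -0 0 -0.1; 1 3 30 19 -0 0 -0.1; 1 3 30 19 -0 0 -0.1
```

```bash
python3 -m crank '1 2.5 30 19 0 0 -0.1; 1 2.5 30 19 0 0 -0.1; 1 2.5 30 19 0 0 -0.1; 1 0 0 0 0 0 0; 1 0 0 0 0 0 0'; python3 - <<'E'
from h import *
plan([509.9,26.5,50],84.5,3,1)
E
```

```text
time_s: 36.8
ee_pos: [509.2, 27.3, 110.7]
ee_rot: [-179.9, 0.0, 84.6]
force: [-0.3, 0.8, -0.9]
gripper_width: 47.8
gripper_force: 25.0
total turn [-0.1  0.   0.1]
1 -0.2 0.3 20.2 -0 0 0; 1 -0.2 0.3 20.2 -0 0 0; 1 -0.2 0.3 20.2 -0 0 0
```

```bash
python3 -m crank '1 -0.2 0.3 20 0 0 0; 1 -0.2 0.3 20 0 0 0; 1 -0.2 0.2 20 0 0 0; 1 0 0 4 0 0 0; 1 0 0 4 0 0 0; 1 0 0 3 0 0 0; 1 0 0 0 0 0 0'
```

```text
time_s: 37.67
ee_pos: [510.8, 26.3, 40.6]
ee_rot: [180.0, -0.0, 84.6]
force: [0.0, -0.2, -1.3]
gripper_width: 47.3
gripper_force: 25.0
```

```bash
python3 -m crank '1 0 -0.5 2 0 0 0; 1 0 0 2 0 0 0; 1 0 0 0 0 0 0'; python3 -m crank '-0.4 0 0 0 0 0 0; -0.4 0 0 0 0 0 0; -0.6 0 0 0 0 0 0; -0.6 0 0 0 0 0 0; -0.6 0 0 -40 0 0 0; -0.6 0 0 -40 0 0 0; -0.6 0 -30 -40 0 0 0; -0.6 0 -50 0 0 0 0; -0.6 0 0 0 0 0 0'; python3 - <<'E'
from h import *
im=snap('wrist');st();find('roll_0','wrist');cv2.imwrite('pics/w14.png',im)
plan([415,300,220],174,9,-0.7)
snap('top');find('roll_0','top')
E
```

```text
time_s: 38.05
ee_pos: [510.2, 26.3, 36.7]
ee_rot: [180.0, -0.0, 84.6]
force: [-0.3, 0.3, 3.5]
gripper_width: 47.6
gripper_force: 25.0
time_s: 39.17
ee_pos: [426.9, 34.0, 156.4]
ee_rot: [-179.9, 0.0, 84.6]
force: [0.5, -0.3, -0.0]
gripper_width: 73.1
gripper_force: 0.0
39.23 [429.5  34.  156.6] [180.   -0.   84.6] F [1.2 0.3 0.1] w 72.8 0.0
roll_0 wrist [508.  37.  61.] 0.56
total turn [  0.1   0.1 -89.4]
-0.7 29.3 -4.5 -7 0 0 -9.9; -0.7 29.6 0.6 -7 0 0 -9.9; -0.7 29.1 5.7 -7 0 0 -9.9; -0.7 27.7 10.6 -7 0 0 -9.9; -0.7 25.4 15.2 -7 0 0 -9.9; -0.7 22.4 19.4 -7 0 0 -9.9; -0.7 18.7 22.9 -7 0 0 -9.9; -0.7 14.5 25.8 -7 0 0 -9.9; -0.7 9.8 27.9 -7 0 0 -9.9
roll_0 top [484. 337.  48.] 0.72
roll_0 top [498. 433.  45.] 0.66
```

```bash
python3 - <<'E'
from h import *
plan([440,346,155],173.6,10,-0.6)
E
```

```text
total turn [  0.1   0.  -89. ]
-0.6 31.1 -2.1 0.1 0 0 -8.9; -0.6 31.1 2.7 0.1 0 0 -8.9; -0.6 30.3 7.5 0.1 0 0 -8.9; -0.6 28.8 12.1 0.1 0 0 -8.9; -0.6 26.6 16.4 0.1 0 0 -8.9; -0.6 23.7 20.3 0.1 0 0 -8.9; -0.6 20.3 23.7 0.1 0 0 -8.9; -0.6 16.4 26.6 0.1 0 0 -8.9; -0.6 12 28.8 0.1 0 0 -8.9; -0.6 7.4 30.3 0.1 0 0 -8.9
```

```bash
python3 -m crank '-0.6 31 -2 0 0 0 -8.9; -0.6 31 2.7 0 0 0 -8.9; -0.6 30.3 7.5 0 0 0 -8.9; -0.6 28.8 12 0 0 0 -8.9; -0.6 26.6 16.4 0 0 0 -8.9; -0.6 23.7 20.3 0 0 0 -8.9; -0.6 20.3 23.7 0 0 0 -8.9; -0.6 16.4 26.6 0 0 0 -8.9; -0.6 12 28.8 0 0 0 -8.9; -0.6 7.4 30.3 0 0 0 -8.9'; python3 -m crank '-0.6 -22 0 15 0 0 0; -0.6 -22 0 15 0 0 0; -0.6 0 0 0 0 0 0; -0.6 0 0 0 0 0 0'; cat >> h.py <<'E'
def stub(im):
    """near stub + cap of the roll below: pixel runs of dark, and their world points"""
    g=cv2.cvtColor(im,cv2.COLOR_BGR2GRAY); pose=wpose()
    for r in range(130,272,6):
        c=np.where(g[r,215:345]<60)[0]
        if len(c)>3: print(r,c.min()+215,c.max()+215,len(c),np.round(pix2world(((c.min()+c.max())/2+215,r),25,pose)[:2],1))
E
python3 - <<'E'
from h import *
st();im=snap('wrist');find('roll_0','wrist');stub(im)
plan([484.8,346.6,19],173.6,4,-0.6)
E
```

```text
time_s: 40.62
ee_pos: [439.9, 347.3, 155.6]
ee_rot: [-180.0, -0.0, 173.8]
force: [-0.2, -0.4, -0.3]
gripper_width: 72.8
gripper_force: 0.0
time_s: 41.12
ee_pos: [482.9, 339.8, 125.8]
ee_rot: [-180.0, -0.1, 173.4]
force: [0.5, 0.2, -0.3]
gripper_width: 72.9
gripper_force: 0.0
41.12 [482.9 339.8 125.8] [-1.800e+02 -1.000e-01  1.734e+02] F [ 0.5  0.2 -0.3] w 72.9 0.0
roll_0 wrist [493.  60.  54.] 0.8
roll_0 wrist [480. 343.  42.] 0.71
154 281 294 14 [432.4 352.5]
160 280 295 16 [437.3 351.9]
166 280 295 16 [442.2 351.4]
172 264 311 48 [447.1 350.8]
178 254 321 68 [452.1 350.3]
250 215 344 12 [514.5 336.5]
256 215 344 12 [520.2 335.9]
262 215 344 46 [526.  335.2]
268 215 344 18 [531.9 334.5]
total turn [ 0.   0.  -0.1]
-0.6 -0.4 1.6 26.9 0 0 -0; -0.6 -0.4 1.6 26.9 0 0 -0; -0.6 -0.4 1.6 26.9 0 0 -0; -0.6 -0.4 1.6 26.9 0 0 -0
```

```bash
python3 -m crank '-0.6 -0.4 1.6 27 0 0 0; -0.6 -0.4 1.6 27 0 0 0; -0.6 -0.4 1.6 27 0 0 0; -0.6 -0.4 1.6 26 0 0 0; 1 0 0 0 0 0 0; 1 0 0 0 0 0 0; 1 0 0 0 0 0 0; 1 0 0 0 0 0 0; 1 0 0 0 0 0 0; 1 0 0 0 0 0 0' 25; python3 -m crank '1 0 0 -40 0 0 0; 1 0 0 -40 0 0 0; 1 40 0 -40 0 0 0; 1 30 0 -30 0 0 0; 1 0 0 0 0 0 0; 1 0 0 0 0 0 0'; python3 - <<'E'
from h import *
plan([415,27,175],84.5,10,1)
E
```

```text
time_s: 42.48
ee_pos: [485.7, 347.4, 20.8]
ee_rot: [179.9, 0.1, 173.6]
force: [-0.3, -0.8, 5.9]
gripper_width: 47.4
gripper_force: 25.0
time_s: 43.22
ee_pos: [415.5, 354.5, 168.7]
ee_rot: [-180.0, -0.0, 173.6]
force: [-0.0, -0.1, -1.9]
gripper_width: 47.8
gripper_force: 25.0
total turn [-0.   0.  89.1]
1 -3.6 -32.5 -0.6 -0 0 8.9; 1 -8.6 -31.6 -0.6 -0 0 8.9; 1 -13.4 -29.9 -0.6 -0 0 8.9; 1 -17.9 -27.4 -0.6 -0 0 8.9; 1 -21.9 -24.3 -0.6 -0 0 8.9; 1 -25.4 -20.7 -0.6 -0 0 8.9; 1 -28.3 -16.5 -0.6 -0 0 8.9; 1 -30.5 -11.9 -0.6 -0 0 8.9; 1 -32 -7 -0.6 -0 0 8.9; 1 -32.7 -2 -0.6 -0 0 8.9
```

```bash
python3 -m crank '1 -3.6 -32.5 0 0 0 8.9; 1 -8.6 -31.6 0 0 0 8.9; 1 -13.4 -30 0 0 0 8.9; 1 -17.9 -27.4 0 0 0 8.9; 1 -21.9 -24.3 0 0 0 8.9; 1 -25.4 -20.7 0 0 0 8.9; 1 -28.3 -16.5 0 0 0 8.9; 1 -30.5 -12 0 0 0 8.9; 1 -32 -7 0 0 0 8.9; 1 -32.7 -2 0 0 0 8.9'; python3 -m crank '1 -55 0 0 0 0 0; 1 -55 0 0 0 0 0; 1 0 0 0 0 0 0; 1 0 0 0 0 0 0'; python3 - <<'E'
from h import *
plan([499.5,-85.5,110],84.5,4,1)
E
```

```text
time_s: 44.48
ee_pos: [414.8, 25.5, 167.9]
ee_rot: [-179.9, 0.0, 84.2]
force: [0.2, 1.1, -1.5]
gripper_width: 47.6
gripper_force: 25.0
time_s: 44.98
ee_pos: [404.2, -82.5, 168.3]
ee_rot: [-179.9, -0.0, 84.5]
force: [0.3, 0.4, -0.9]
gripper_width: 47.8
gripper_force: 25.0
total turn [-0.1 -0.  -0. ]
1 1.5 23.8 14.5 -0 -0 -0; 1 1.5 23.8 14.5 -0 -0 -0; 1 1.5 23.8 14.6 -0 -0 -0; 1 1.5 23.8 14.6 -0 -0 -0
```

```bash
python3 -m crank '1 1.5 23.8 14.5 0 0 0; 1 1.5 23.8 14.5 0 0 0; 1 1.5 23.8 14.5 0 0 0; 1 1.5 23.8 14.5 0 0 0; 1 0 0 0 0 0 0; 1 0 0 0 0 0 0'; python3 - <<'E'
from h import *
plan([499.5,-85.3,50],84.5,3,1)
im=snap('wrist');find('roll_0','wrist');cv2.imwrite('pics/w15.png',im)
E
```

```text
time_s: 45.72
ee_pos: [499.1, -84.3, 111.1]
ee_rot: [-179.9, -0.0, 84.7]
force: [-0.0, -0.2, -1.1]
gripper_width: 47.9
gripper_force: 25.0
total turn [-0.1 -0.   0.2]
1 -0.3 0.2 20.4 -0 -0 0.1; 1 -0.3 0.2 20.4 -0 -0 0.1; 1 -0.3 0.2 20.4 -0 -0 0.1
roll_0 wrist [504. -64. 134.] 0.98
roll_0 wrist [507.  29.  62.] 0.8
```

```bash
python3 -m crank '1 -0.3 0.2 20 0 0 0; 1 -0.3 0.2 20 0 0 0; 1 -0.3 0.2 20 0 0 0; 1 0 0 4 0 0 0; 1 0 0 4 0 0 0; 1 0 0 4 0 0 0; 1 0 0 2 0 0 0; 1 0 0 0 0 0 0'
```

```text
time_s: 46.82
ee_pos: [500.4, -86.3, 38.1]
ee_rot: [180.0, 0.0, 84.6]
force: [-1.7, 0.9, 3.7]
gripper_width: 47.6
gripper_force: 25.0
```

```bash
python3 -m crank '-0.4 0 0 0 0 0 0; -0.4 0 0 0 0 0 0; -0.6 0 0 0 0 0 0; -0.6 0 0 0 0 0 0; -0.6 0 0 -40 0 0 0; -0.6 0 0 -40 0 0 0; -0.6 0 -30 -40 0 0 0; -0.6 0 -50 0 0 0 0; -0.6 0 0 0 0 0 0'; python3 - <<'E'
from h import *
im=snap('wrist');find('roll_0','wrist');cv2.imwrite('pics/w16.png',im)
snap('top');find('roll_0','top')
plan([400,350,230],94.5,8,-0.6)
E
```

```text
time_s: 47.95
ee_pos: [417.1, -78.1, 157.4]
ee_rot: [-179.9, -0.0, 84.5]
force: [0.9, 0.0, 0.3]
gripper_width: 72.9
gripper_force: 0.0
roll_0 wrist [504. -76.  59.] 0.85
roll_0 wrist [501.  30.  61.] 0.76
roll_0 top [502. 434.  44.] 0.86
roll_0 top [505.  22.  67.] 0.74
roll_0 top [ 460. -521.   18.] 0.56
total turn [ 0.1  0.  -9.9]
-0.6 53.1 -7.8 -9.1 0 0 -1.2; -0.6 53.3 -6.6 -9.1 0 0 -1.2; -0.6 53.4 -5.5 -9.1 0 0 -1.2; -0.6 53.5 -4.3 -9.1 0 0 -1.2; -0.6 53.6 -3.2 -9.1 0 0 -1.2; -0.6 53.6 -2 -9.1 0 0 -1.2; -0.6 53.7 -0.8 -9.1 0 0 -1.2; -0.6 53.7 0.3 -9.1 0 0 -1.2
```

```bash
python3 -m crank '-0.6 54 0 -9 0 0 0; -0.6 54 -3 -9 0 0 0; -0.6 54 -3 -9 0 0 0; -0.6 54 -3 -9 0 0 0; -0.6 54 -3 -9 0 0 0; -0.6 54 -3 -9 0 0 0; -0.6 54 -3 -9 0 0 0; -0.6 54 -3 -9 0 0 0; -0.6 0 0 0 0 0 0; -0.6 0 0 0 0 0 0'; python3 - <<'E'
from h import *
st();im=snap('wrist');pose=wpose();find('roll_0','wrist')
g=cv2.cvtColor(im,cv2.COLOR_BGR2GRAY)
n,l,s,c=cv2.connectedComponentsWithStats((g[:235]<60).astype(np.uint8))
for i in range(1,n):
    if s[i,4]>60: print(s[i],np.round(c[i]),np.round(pix2world(c[i],25,pose)[:2],1))
cv2.imwrite('pics/w17.png',im)
E
```

```text
time_s: 49.4
ee_pos: [440.9, 353.3, 228.3]
ee_rot: [-179.9, 0.1, 84.6]
force: [-0.1, -0.7, 0.2]
gripper_width: 73.2
gripper_force: 0.0
49.4 [440.9 353.3 228.3] [-1.799e+02  1.000e-01  8.460e+01] F [-0.1 -0.7  0.2] w 73.2 0.0
roll_0 wrist [502. 437.  43.] 0.86
[   0    0   61  235 8043] [ 20. 145.] [ 79.1 456.7]
[513   0  30   8 135] [526.   2.] [810.  594.7]
[452   2  34  52 415] [467.  26.] [692.6 541. ]
[511   9  30  32 353] [524.  26.] [797.1 555.2]
[298  12  17  27 273] [306.  25.] [486.7 535.7]
[547  19  13  41 194] [556.  40.] [867.2 546.3]
[490  28  23  13 145] [500.  33.] [746.7 538.2]
[ 459   64   87   53 1354] [488.  98.] [715.7 448.1]
[283  88  19  49 335] [295. 112.] [464.4 436.5]
[356  88  18  48 207] [365. 112.] [543.4 431.9]
[ 458  129   73   82 1290] [489. 175.] [715.  347.1]
[141 191  82  44 336] [194. 203.] [336.7 345.1]
[158 212  58  23 495] [190. 228.] [326.6 314.4]
[466 218  72  17 603] [501. 227.] [745.1 271.1]
```

```bash
python3 - <<'E'
from h import *
pose=wpose(); im=cv2.imread('pics/w17.png');g=cv2.cvtColor(im,cv2.COLOR_BGR2GRAY)
def rows(a,b): 
    r=np.where((g[85:140,a:b]<70).sum(1)>=(b-a)-1)[0]+85; return r.mean()
L=(283,rows(284,288)); Rr=(374.5,rows(369,373)); print(L,Rr)
a,b=pix2world(L,25,pose),pix2world(Rr,25,pose); d=b-a
yaw=180+np.degrees(np.arctan2(d[1],d[0])); m=(a+b)/2; print(np.round(a),np.round(b),m,np.linalg.norm(d),yaw)
plan([440,m[1],155],yaw,10,-0.6)
E
```

```text
(283, np.float64(112.0)) (374.5, np.float64(111.5))
[451. 438.  25.] [555. 431.  25.] [503.33549099 434.4188633   25.        ] 104.0403645124846 176.520333665425
total turn [ -0.1   0.  -92. ]
-0.6 8.2 -0.9 7.4 -0 0 -9.2; -0.6 8.2 0.5 7.4 -0 0 -9.2; -0.6 8 1.8 7.4 -0 0 -9.2; -0.6 7.6 3 7.4 -0 0 -9.2; -0.6 7.1 4.2 7.4 -0 0 -9.2; -0.6 6.3 5.3 7.4 -0 0 -9.2; -0.6 5.4 6.2 7.4 -0 0 -9.2; -0.6 4.3 7 7.4 -0 0 -9.2; -0.6 3.1 7.6 7.4 -0 0 -9.2; -0.6 1.9 8 7.4 -0 0 -9.2
```

```bash
python3 -m crank '-0.6 8 -1 7 0 0 -9.2; -0.6 8 0.5 7 0 0 -9.2; -0.6 8 1.8 7 0 0 -9.2; -0.6 7.6 3 7 0 0 -9.2; -0.6 7 4 7 0 0 -9.2; -0.6 6.3 5 7 0 0 -9.2; -0.6 5.4 6 7 0 0 -9.2; -0.6 4.3 7 7 0 0 -9.2; -0.6 3 7.6 7 0 0 -9.2; -0.6 2 8 7 0 0 -9.2'; python3 -m crank '-0.6 -25 0 15 0 0 0; -0.6 -25 0 15 0 0 0; -0.6 0 0 0 0 0 0; -0.6 0 0 0 0 0 0'; python3 - <<'E'
from h import *
st();im=snap('wrist');find('roll_0','wrist');stub(im);find('sugar_shaker','wrist')
snap('top');find('sugar_shaker','top');snap('side');find('sugar_shaker','side')
plan([491.3,435.1,19],176.5,4,-0.6)
E
```

```text
time_s: 50.75
ee_pos: [439.9, 433.4, 159.2]
ee_rot: [-180.0, -0.0, 176.7]
force: [-0.3, 0.2, -0.4]
gripper_width: 72.8
gripper_force: 0.0
time_s: 51.25
ee_pos: [489.7, 430.7, 129.2]
ee_rot: [-180.0, -0.0, 176.4]
force: [-0.3, 0.2, 0.0]
gripper_width: 72.9
gripper_force: 0.0
51.25 [489.7 430.7 129.2] [-180.    -0.   176.4] F [-0.3  0.2  0. ] w 72.9 0.0
roll_0 wrist [496. 437.  45.] 0.81
172 278 293 16 [453.6 438.5]
178 278 293 16 [458.7 438.3]
184 266 304 39 [463.7 437.5]
190 252 319 68 [468.8 437.7]
196 260 311 52 [474.  437.4]
262 215 344 12 [534.3 428.6]
268 215 344 14 [540.3 428.2]
sugar_shaker wrist [555. 541.  18.] 0.64
sugar_shaker side [586. 515.  67.] 0.8
total turn [0.  0.  0.1]
-0.6 -0.5 0.8 27.7 0 0 0; -0.6 -0.5 0.9 27.7 0 0 0; -0.6 -0.5 0.9 27.7 0 0 0; -0.6 -0.5 0.9 27.7 0 0 0
```

```bash
python3 -m crank '-0.6 -0.4 0.9 28 0 0 0; -0.6 -0.4 0.9 28 0 0 0; -0.6 -0.4 0.9 27 0 0 0; -0.6 -0.4 0.9 26 0 0 0; 1 0 0 0 0 0 0; 1 0 0 0 0 0 0; 1 0 0 0 0 0 0; 1 0 0 0 0 0 0; 1 0 0 0 0 0 0; 1 0 0 0 0 0 0' 30; python3 -m crank '1 0 0 -40 0 0 0; 1 0 0 -40 0 0 0; 1 40 0 -40 0 0 0; 1 35 0 -30 0 0 0; 1 0 0 0 0 0 0; 1 0 0 0 0 0 0'; python3 - <<'E'
from h import *
plan([405,60,175],84.5,10,1)
E
```

```text
time_s: 52.85
ee_pos: [491.8, 435.8, 21.9]
ee_rot: [179.9, 0.1, 176.6]
force: [0.2, -0.2, 6.4]
gripper_width: 47.3
gripper_force: 30.0
time_s: 53.6
ee_pos: [416.2, 439.1, 169.5]
ee_rot: [-179.9, -0.0, 176.6]
force: [-0.6, -0.1, -1.4]
gripper_width: 47.2
gripper_force: 30.0
total turn [-0.1  0.  92.1]
1 -1.2 -37.9 -0.5 -0 0 9.2; 1 -7.2 -37.2 -0.5 -0 0 9.2; 1 -13.1 -35.6 -0.5 -0 0 9.2; 1 -18.6 -33.1 -0.5 -0 0 9.2; 1 -23.6 -29.7 -0.5 -0 0 9.2; 1 -28.1 -25.5 -0.5 -0 0 9.2; 1 -31.8 -20.7 -0.5 -0 0 9.2; 1 -34.7 -15.3 -0.5 -0 0 9.2; 1 -36.7 -9.6 -0.5 -0 0 9.2; 1 -37.8 -3.6 -0.5 -0 0 9.2
```

```bash
python3 -m crank '1 -1.2 -38 0 0 0 9.2; 1 -7.2 -37 0 0 0 9.2; 1 -13 -35.6 0 0 0 9.2; 1 -18.6 -33 0 0 0 9.2; 1 -23.6 -29.7 0 0 0 9.2; 1 -28 -25.5 0 0 0 9.2; 1 -31.8 -20.7 0 0 0 9.2; 1 -34.7 -15.3 0 0 0 9.2; 1 -36.7 -9.6 0 0 0 9.2; 1 -37.8 -3.6 0 0 0 9.2'; python3 -m crank '1 -60 0 0 0 0 0; 1 -60 0 0 0 0 0; 1 -60 0 0 0 0 0; 1 -60 0 0 0 0 0; 1 0 0 0 0 0 0; 1 0 0 0 0 0 0'; python3 - <<'E'
from h import *
plan([490.2,-184,110],84.5,4,1)
im=snap('wrist');find('roll_0','wrist');cv2.imwrite('pics/w18.png',im)
E
```

```text
time_s: 54.85
ee_pos: [404.9, 58.7, 169.1]
ee_rot: [-179.9, 0.0, 84.2]
force: [0.9, -0.1, -2.1]
gripper_width: 47.4
gripper_force: 30.0
time_s: 55.6
ee_pos: [381.6, -178.3, 169.2]
ee_rot: [-179.9, -0.1, 84.4]
force: [-0.3, -0.1, -1.6]
gripper_width: 47.6
gripper_force: 30.0
total turn [-0.1 -0.1 -0.1]
1 1.2 27.2 14.7 -0 -0 -0; 1 1.2 27.2 14.7 -0 -0 -0; 1 1.2 27.2 14.8 -0 -0 -0; 1 1.2 27.2 14.8 -0 -0 -0
roll_0 wrist [ 384. -160.  190.] 0.76
roll_0 wrist [496. -89.  61.] 0.71
roll_0 wrist [500.  -8.  52.] 0.58
```

```bash
python3 -m crank '1 1.2 27.2 15 0 0 0; 1 1.2 27.2 15 0 0 0; 1 1.2 27.2 15 0 0 0; 1 1.2 27.2 15 0 0 0; 1 0 0 0 0 0 0; 1 0 0 0 0 0 0'; python3 - <<'E'
from h import *
plan([490.2,-184,52],84.5,3,1)
im=snap('wrist');cv2.imwrite('pics/w19.png',im)
pose=wpose(); g=cv2.cvtColor(im,cv2.COLOR_BGR2GRAY)
for r in range(120,240,6): 
    print(r,''.join('#' if v<60 else '.' for v in g[r,160:400:4]), np.round(pix2world((279,r),115,pose)[:2]))
E
```

```text
time_s: 56.45
ee_pos: [490.4, -182.5, 110.3]
ee_rot: [-179.9, -0.0, 84.7]
force: [-0.8, 0.4, -0.8]
gripper_width: 47.5
gripper_force: 30.0
total turn [-0.1 -0.   0.2]
1 -0.5 -0 19.4 -0 -0 0.1; 1 -0.5 -0 19.4 -0 -0 0.1; 1 -0.5 -0 19.4 -0 -0 0.1
120 ............................................................ [ 496. -106.]
126 ............................................................ [ 496. -109.]
132 ............................................................ [ 495. -112.]
138 ....................#####..........######................... [ 495. -115.]
144 ........................#...#####........................... [ 495. -118.]
150 ............................#####........................... [ 495. -121.]
156 ............................#####........................... [ 494. -123.]
162 ............................#####........................... [ 494. -126.]
168 ............................................................ [ 494. -129.]
174 ............................##..##.......................... [ 493. -132.]
180 ............................................................ [ 493. -135.]
186 ............................................................ [ 493. -138.]
192 ............................................................ [ 493. -141.]
198 ...........................#######.......................... [ 492. -144.]
204 ...........................#######.......................... [ 492. -147.]
210 ...........................#######.......................... [ 492. -150.]
216 .......................###############...................... [ 491. -153.]
222 ....................#####################................... [ 491. -157.]
228 .................###########################................ [ 491. -160.]
234 ................#############################............... [ 490. -163.]
```

```bash
python3 -m crank '1 -0.6 0 19.4 0 0 0; 1 -0.6 0 19.4 0 0 0; 1 -0.6 -0.3 19.4 0 0 0; 1 0 0 4 0 0 0; 1 0 0 4 0 0 0; 1 0 0 3 0 0 0; 1 0 0 2 0 0 0; 1 0 0 0 0 0 0'
```

```text
time_s: 57.5
ee_pos: [490.9, -185.7, 39.5]
ee_rot: [179.9, 0.0, 84.6]
force: [0.6, -0.0, -0.8]
gripper_width: 47.3
gripper_force: 30.0
```

```bash
python3 -m crank '1 0.5 -0.5 2 0 0 0; 1 0 0 0 0 0 0; 1 0 0 0 0 0 0'; python3 -m crank '-0.4 0 0 0 0 0 0; -0.4 0 0 0 0 0 0; -0.6 0 0 0 0 0 0; -0.6 0 0 0 0 0 0; -0.6 0 0 -40 0 0 0; -0.6 0 0 -40 0 0 0; -0.6 0 -30 -40 0 0 0; -0.6 -50 -50 -40 0 0 0; -0.6 -50 0 -40 0 0 0; -0.6 0 0 0 0 0 0'; python3 -m crank '-0.6 0 0 0 0 0 0'; python3 - <<'E'
from h import *
im=snap('wrist');st();find('roll_0','wrist');find('bar_handle','wrist');cv2.imwrite('pics/w20.png',cv2.resize(im[:300,180:480],None,fx=2,fy=2,interpolation=cv2.INTER_CUBIC))
E
```

```text
time_s: 57.88
ee_pos: [491.2, -185.7, 38.9]
ee_rot: [179.8, 0.1, 84.6]
force: [-0.4, 0.4, 10.7]
gripper_width: 47.6
gripper_force: 30.0
time_s: 59.12
ee_pos: [414.6, -268.7, 229.9]
ee_rot: [179.6, 0.2, 84.3]
force: [-0.2, 0.2, -0.4]
gripper_width: 73.1
gripper_force: 0.0
time_s: 59.25
ee_pos: [413.1, -264.7, 226.1]
ee_rot: [-179.9, -0.1, 84.5]
force: [-0.3, 0.2, 0.2]
gripper_width: 72.9
gripper_force: 0.0
59.3 [ 413.1 -264.2  225.6] [-1.799e+02 -1.000e-01  8.460e+01] F [-0.4 -0.3 -0.2] w 73.1 0.0
roll_0 wrist [ 489. -195.   63.] 0.84
roll_0 wrist [ 495. -101.   62.] 0.75
bar_handle wrist [ 592. -159.  138.] 0.86
```

View pics/w20.png

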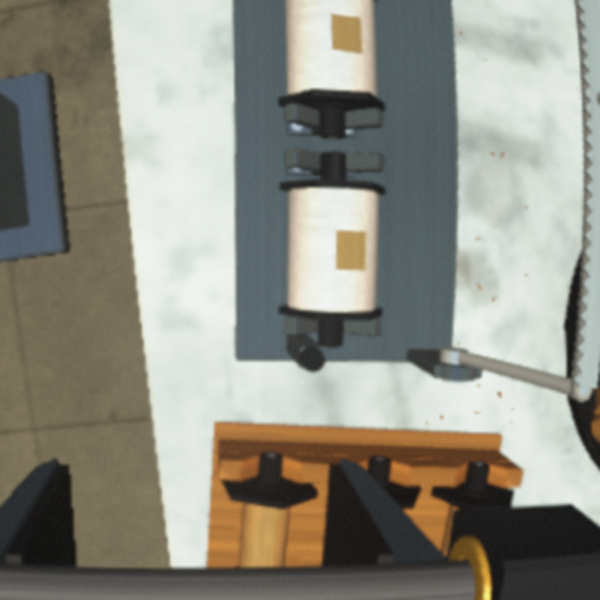

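```bash
python3 -m crank '-0.3 55 0 -12 0 0 0; -0.3 55 0 -12 0 0 0; -0.3 55 0 -12 0 0 0; -0.3 5 50 0 0 0 0; -0.3 0 60 0 0 0 0; -0.3 0 0 0 0 0 0; -0.3 0 0 0 0 0 0'; python3 - <<'E'
from h import *
st();im=snap('wrist');find('bar_handle','wrist');pose=wpose()
for r in range(120,260,10):
    g=cv2.cvtColor(im,cv2.COLOR_BGR2GRAY)[r,290:400]; c=np.where(g<55)[0]+290
    if len(c): print(r,c.min(),c.max(),len(c),np.round(pix2world((np.median(c),r),176,pose),1))
plan([609,-92,230],84.5,2,-0.3)
E
```

```text
time_s: 60.28
ee_pos: [538.3, -105.7, 261.6]
ee_rot: [-179.8, -0.0, 84.6]
force: [0.2, -0.9, 0.5]
gripper_width: 58.9
gripper_force: 0.0
60.27 [ 538.3 -105.7  261.6] [-179.8   -0.    84.6] F [ 0.2 -0.9  0.5] w 58.9 0.0
160 363 376 14 [611.1 -65.5 176. ]
170 363 375 13 [610.3 -73.4 176. ]
180 362 375 14 [609.6 -81.4 176. ]
190 362 374 13 [608.9 -89.5 176. ]
200 361 373 13 [607.8 -97.6 176. ]
210 361 373 13 [ 607.6 -106.   176. ]
220 360 372 13 [ 606.6 -114.4  176. ]
230 359 399 23 [ 610.  -123.5  176. ]
240 334 399 42 [ 617.4 -133.3  176. ]
250 333 395 57 [ 602.  -140.6  176. ]
total turn [-0.1 -0.   0.1]
-0.3 10.4 34.7 16.3 -0 -0 0; -0.3 10.4 34.7 16.3 -0 -0 0
```

Handle precisely located: (608.7, −91).

```bash
python3 -m crank '-0.3 10.4 34.7 16 0 0 0; -0.3 10.4 34.7 16 0 0 0; -0.3 0 0 0 0 0 0; -0.3 0 0 30 0 0 0; -0.3 0 0 30 0 0 0; -0.3 0 0 0 0 0 0'; python3 -m crank '1 0 0 0 0 0 0; 1 0 0 0 0 0 0; 1 0 0 0 0 0 0; 1 0 0 0 0 0 0; 1 0 0 0 0 0 0; 1 0 0 0 0 0 0' 25
```

```text
time_s: 61.12
ee_pos: [607.6, -92.5, 169.8]
ee_rot: [-179.7, -0.0, 84.5]
force: [-0.6, 0.2, -0.6]
gripper_width: 59.1
gripper_force: 0.0
time_s: 61.88
ee_pos: [609.7, -92.4, 171.0]
ee_rot: [-179.9, -0.0, 84.6]
force: [-3.3, -0.2, 2.4]
gripper_width: 11.6
gripper_force: 25.0
```

```bash
python3 -m crank '1 0 -20.9 -4.8 0 0 0; 1 0 -21.2 -1.3 0 0 0; 1 0 -21.4 2.1 0 0 0; 1 0 -20.8 5.5 0 0 0; 1 0 -19.4 8.6 0 0 0'; python3 -m crank '1 0 -18 11.8 0 0 0; 1 0 -15.9 14.4 0 0 0; 1 0 -13.4 16.9 0 0 0; 1 0 -10.4 18.5 0 0 0; 1 0 -7.5 18 0 0 0; 1 0 0 0 0 0 0; 1 0 0 0 0 0 0'
```

```text
time_s: 62.5
ee_pos: [508.0, -82.9, 161.7]
ee_rot: [179.7, 0.0, 84.6]
force: [1.4, -0.3, 1.2]
gripper_width: 11.6
gripper_force: 25.0
time_s: 63.38
ee_pos: [442.8, -76.6, 81.5]
ee_rot: [180.0, 0.0, 84.6]
force: [1.8, -1.4, -2.6]
gripper_width: 11.4
gripper_force: 25.0
```

```bash
python3 -m crank '1 0 -0.5 2 0 0 0; 1 0 0 1.5 0 0 0; 1 0 0 0 0 0 0; 1 0 0 0 0 0 0'
```

```text
time_s: 63.88
ee_pos: [441.7, -76.5, 77.8]
ee_rot: [180.0, 0.0, 84.6]
force: [0.3, -1.4, -1.9]
gripper_width: 11.4
gripper_force: 25.0
```

```bash
python3 -m crank '1 0 0 2 0 0 0; 1 0 0 2 0 0 0; 1 0 0 0 0 0 0; 1 0 0 0 0 0 0'
```

```text
time_s: 64.38
ee_pos: [441.7, -76.5, 76.9]
ee_rot: [179.9, 0.0, 84.6]
force: [-7.1, -0.1, 26.7]
gripper_width: 11.1
gripper_force: 25.0
```

```bash
python3 -m crank '0.2 0 0 -2 0 0 0; 0.2 0 0 0 0 0 0; 0.2 0 0 0 0 0 0; 0.2 0 0 0 0 0 0; 0.2 0 0 -20 0 0 0; 0.2 0 0 -40 0 0 0; 0.2 0 -20 -50 0 0 0; 0.2 0 -20 -50 0 0 0; 0.2 0 0 -50 0 0 0; 0.2 0 0 0 0 0 0'; python3 -m crank '0.2 0 0 0 0 0 0'; python3 - <<'E'
from h import *
st();im=snap('wrist');pose=wpose()
for n in ['bar_handle','roll_0']: find(n,'wrist')
snap('top')
for n in ['bar_handle','roll_0','core_0','sugar_shaker','order_pad','tape_roll']: find(n,'top')
g=cv2.cvtColor(im,cv2.COLOR_BGR2GRAY)
for r in range(150,230,10):
    c=np.where(g[r,270:330]<55)[0]+270
    if len(c): print(r,c.min(),c.max(),np.round(pix2world((np.median(c),r),84,pose),1))
E
```

```text
time_s: 65.62
ee_pos: [403.7, -73.0, 289.3]
ee_rot: [179.5, 0.0, 84.5]
force: [0.1, -0.4, -0.8]
gripper_width: 36.4
gripper_force: 0.0
time_s: 65.75
ee_pos: [401.4, -72.5, 284.8]
ee_rot: [-179.9, -0.0, 84.6]
force: [0.1, 0.7, -0.5]
gripper_width: 36.4
gripper_force: 0.0
65.75 [401.4 -72.5 284.8] [-179.9   -0.    84.6] F [ 0.1  0.7 -0.5] w 36.4 0.0
bar_handle wrist [483. -41.  80.] 0.9
bar_handle wrist [514. -34.   9.] 0.5
roll_0 wrist [511.  27.  60.] 0.97
roll_0 wrist [504. -84.  62.] 0.96
roll_0 wrist [ 502. -160.   48.] 0.85
bar_handle top [496.  11.  81.] 0.54
roll_0 top [547. -31.   4.] 0.57
roll_0 top [510.  25.  64.] 0.53
roll_0 top [ 490. -224.   52.] 0.52
core_0 top [ 440. -361.   46.] 0.82
core_0 top [ 568. -379.   50.] 0.81
core_0 top [ 502. -366.   50.] 0.59
core_0 top [512.  22.  65.] 0.26
sugar_shaker top [582. 522. 104.] 0.61
order_pad top [502.  11.  83.] 0.52
tape_roll top [ 459. -521.   18.] 0.69
tape_roll top [ 495. -366.    8.] 0.17
170 312 320 [442.  -54.8  84. ]
180 312 320 [441.2 -66.2  84. ]
190 311 320 [439.8 -77.7  84. ]
200 311 320 [439.  -89.5  84. ]
210 311 319 [ 437.6 -101.3   84. ]
```

```bash
python3 -c "
from workcell import env
print(env.job_done())"
```

```text
the job is handed in; nothing more can be done
None
```

The job is handed in at about 66 s of the 208 s allowed: all three spent spindles are in the tray notches, all three fresh rolls are in their bays, and the tear bar is fully down. The wrist pictures and contact forces supported this, with bay 0 confirmed by forces and position readings only; the one slip was a missed first grasp of a roll, redone without moving it.

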